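# Set out a titration place in the school laboratory

## Robot

A 6-joint arm with a two-finger parallel gripper is mounted at the origin on the work surface. World frame = base frame: x ahead of the robot, y to its left, z up, the work surface at z = 0. Lengths are in mm, angles in rad, forces in N, time in s.
With the tool pointing down it reaches from about 275 to 750 mm from the base axis. Payload 10.2 kg.
Tool frame: the origin (TCP) lies at the very end of the fingers, on their centre line; the grasp point (between the pads) lies 19 mm behind it (ctrl.pinch_z is the distance from the TCP to the grasp point, in mm); y points along the fingers, z is the direction in which the jaws open and shut, and the axes are right-handed (so a half turn about y gives the same grasp; the last joint's range is limited). The gripper opens to 85 mm and grips with 20 to 120 N. Pads are 22 mm wide; open, the fingers measure 114 mm over their backs; the gripper's body (76 mm by 85 mm) begins 54 mm behind the grasp point. The pads swing forward as they close: fully open they stand 13 mm farther back than shut.
Start: joints at [0.993, 0.313, 1.498, -0, 1.331, -0.223], TCP at [182.399, 492.302, 231.294] pointing down, gripper open.
Joint ranges: [-2.94, 2.94], [-0.97, 2.17], [0.19, 2.56], [-1.23, 4.37], [0.02, 3.11], [-2.88, 2.88]. Speed limits (rad/s): [2.39, 2.39, 3.01, 3.14, 3.14, 3.14].

## Interface

Orientations are given as a unit quaternion [w, x, y, z].
In Python, from rig import sense, eyes, ctrl gives the robot as it stands. The module is installed in compiled form; this text tells all that it offers.
- The arm moves only by the shell command python3 -m handwheel 'ROWS' [FORCE]. ROWS is JSON, a list of rows, each an object of numbers: "grip": the finger opening in mm, from 0 to 85.4; "tx", "ty", "tz": the shift along the tool's x, y, z in mm; "wx", "wy", "wz": the turn, a rotation vector about the tool's x, y, z in rad. In form: [{"grip": .., "tx": .., "ty": .., "tz": .., "wx": .., "wy": .., "wz": ..}, ...]. A call has 1 to 10 rows; each row shifts and turns the commanded pose from where the row before left it, along the tool's axes as they then stand; what a row does not reach is not made up. A row lasts 1/12 s, in which the tool goes at most 41.7 mm and 7.16 degrees, less where a joint would pass 70% of its speed; a pose out of reach is approached as far as the arm can. A call is refused whole if a number of a shift passes 41.7 or a number of a turn 0.125, either way. A call with a gripper value outside its range is refused whole. The fingers move at their own pace and stop on an object; FORCE is the grip in N (left out, the last holds). Time passes only in rows, so rows that do not move let the fingers close. It gives the time, the measured TCP pose, the force and the opening at its end, in the units of the state.
- sense(): the state, without advancing time (a new reading comes with each control period).
- eyes.capture(name): name is "side" or "top" or "wrist"; returns a dict with "pixels" (420x560x3 uint8, red, green, blue), "mtx" (3x3 intrinsics, pixels), "R" (3x3) and "t" (3): a world point X has camera coordinates R X + t. Camera axes: x right, y down, z forward; pixel columns grow to the right and rows downward; lengths in mm; the calibration is good to about 2 mm. A picture is of the moment at which its call begins. There is no depth.
- ctrl.finish_job(): hands the job in, once; it reports no verdict.
The state is a dict: "time_s": time; "joints": joint angles; "dq": joint speeds; "tau": joint torques, N m; "eef_pos": TCP position; "ee_rot": TCP orientation; "force": force on the tool from outside, world axes, zero at the start; "wrist_torque": the same for the moment, N m; "grip_width": opening from 0.0 (shut) to 1.0 (fully open).
Only numpy, scipy, OpenCV 4.12 (cv2) and the standard library are available. Lean on these libraries where they do the work, as an engineer would, in place of code of your own. Each camera call takes 0.05 s, during which the arm holds its last target.

## Task

Set out the titration place on the black bench mat between the balance and the test-tube rack: lay the white tile square in the middle of the mat, midway between balance and rack, and stand the conical flask centred on top of the tile. Stand the tall brown bottle behind the tile (the side away from the robot) and the short brown jar in front of it (the robot's side), both on the mat's centre line with a gap of about 3 cm to the tile, and stand the small crucible in the middle of the balance pan. Set everything down upright without dropping it, and leave the mortar with its pestle where it is.

Things in the scene. Friction and masses are not known exactly. Their poses are not given: they have to be found in the camera images.
- mat: Black rubber bench mat, fixed, 300 (its x) by 170 mm (its y), 2 mm thick, thin white centre line along x. Origin at the centre of its underside, on the table, exactly midway between balance and rack, which stand against its long sides (which is left or right varies). Its x points away from the robot (within 10 degrees), y to the robot's left. Its top is 2 mm above the table.
- pan (a point): Centre of the top of the balance's square steel pan (90 by 90 mm), 45 mm above the table. The white balance is fixed, 150 mm (x) by 120 mm (y), body 36 mm high; its centre lies 150 mm left or right of the mat's centre, the pan's centre 22 mm farther from the robot than that. Axes parallel to the mat's.
- rack: White test-tube rack, fixed, 170 mm (x) by 70 mm (y), 68 mm high, with test tubes standing up to 116 mm above the table. Origin at the centre of its underside, 150 mm to the other side of the mat's centre than the balance. Axes parallel to the mat's.
- tile_center (a point): Centre of the loose white ceramic tile, 62 by 62 mm and 12 mm thick, lying flat on the table; x and y axes along its sides, z up. The centre is 6 mm above its underside.
- flask_center (a point): Centre, half-way up, of the loose stoppered conical flask of clear glass, 114 mm high, base 56 mm in diameter, tapering to the straight neck, 25 mm in diameter, from 66 to 98 mm above the base; then a 30 mm lip to 104 mm and a 23 mm black stopper. The point is on its axis, 57 mm above its base; z up. Best gripped by the neck.
- tall_bottle_center (a point): Centre, half-way up, of the loose tall, slim bottle of brown glass with a black cap and plain paper label: 44 mm in diameter, 100 mm high. This point is on its axis, 50 mm above its base; z up. Straight-sided up to 66 mm, then a shoulder and a 24 mm wide cap.
- jar_center (a point): Centre, half-way up, of the loose short, wide jar of brown glass with a black lid and plain paper label: 60 mm in diameter, 66 mm high. This point is on its axis, 33 mm above its base; z up. Straight-sided up to 49 mm.
- crucible_center (a point): Centre, half-way up, of the loose small open white porcelain crucible: 55 mm in diameter at the rim, 54 mm at 10 mm height, 42 mm at the base, 44 mm high, 4 mm wall. This point is on its axis, 22 mm above its base; z up.
- mortar_center (a point): The white porcelain mortar (72 mm across the rim, 50 mm high) with a pestle sticking out to 74 mm height and 48 mm from the axis; one piece, loose, a bystander among the things to be moved: it stays where it is. This point is on its axis, 25 mm above its base.
Not all that is in view belongs to the job. Leave any blue or red look-alike of the part that bears jar_center alone.

How it is judged:
By the outcome, as a careful person would: the job done as asked, in the order asked, and still so for the second after the job is handed in, with the robot touching nothing.
It also fails if it takes over 128 s, if anything falls off the work surface, if the arm or the gripper's body presses on something with over 40 N, if the wrist force passes 120 N, or if a joint passes its speed limit or range.

## Working session

There is one attempt and no reset: what is moved stays moved. The work goes in short steps, Python scripts to look and compute and a shell command to move; the robot and the scene stay as the last step left them, time stands still between calls to the robot, and variables do not carry over. Pictures are saved under pics/ and viewed, and the job is handed in when it is done.

```bash
mkdir -p pics; ls; python3 - <<'E'
from rig import sense, eyes, ctrl
import cv2
s=sense();print(s, ctrl.pinch_z)
for n in ("side","top","wrist"):
    c=eyes.capture(n);cv2.imwrite(f"pics/{n}0.png",c["pixels"][:,:,::-1]);print(n,c["mtx"].tolist(),c["R"].tolist(),c["t"].tolist())
E
```

```text
pics
{'time_s': 0.0, 'joints': array([ 9.92621784e-01,  3.13439586e-01,  1.49846578e+00, -1.47767021e-05,
        1.33099964e+00, -2.23400091e-01]), 'dq': array([ 0.00045103,  0.00105785,  0.00102573, -0.00085942, -0.00011099,
       -0.00179468]), 'tau': array([ 2.82311421e-04, -4.12270582e+01, -2.59739292e+01, -1.81362025e-04,
        4.15352115e-03, -2.74273138e-07]), 'eef_pos': array([182.23821278, 492.06911274, 230.72960636]), 'ee_rot': array([-0.69558181,  0.6964402 , -0.12495003,  0.12459733]), 'force': array([-0.26703048,  0.99746486, -0.72213689]), 'wrist_torque': array([ 0.01108449, -0.05131976, -0.01088042]), 'grip_width': 0.9970453370460066} 18.700000000000003
side [[383.97417949357794, 0.0, 282.3318095400262], [0.0, 383.97417949357794, 213.9179223702664], [0.0, 0.0, 1.0]] [[0.9748650092335757, -0.22207516756740106, 0.017911831897691632], [-0.1377428776168101, -0.6639448082572526, -0.7349858442542145], [0.17511457231727143, 0.7140447545764557, -0.6778458342602603]] [-516.4254497108764, 160.69171046196024, 885.7028464490124]
top [[389.83721487063, 0.0, 285.7582592829889], [0.0, 389.83721487063, 211.9894310058883], [0.0, 0.0, 1.0]] [[0.0057719949419922185, -0.9998605372520355, 0.01567131521158759], [-0.9958111758620128, -0.00717728129540314, -0.0911514600076273], [0.09125122521207613, -0.015079545062036051, -0.9957137245303075]] [40.44080416341969, 556.9058905364296, 1105.8562543337991]
wrist [[346.2321514906794, 0.0, 276.7823772011719], [0.0, 346.2321514906794, 208.44328074274696], [0.0, 0.0, 1.0]] [[0.3464253595331273, 0.9380770660566984, -0.0009425554636571407], [0.8886035570152249, -0.32783280911946583, 0.3207948997797997], [0.30062133778598515, -0.11196904663030037, -0.9471482164183537]] [-525.0646498776487, -41.480611758804855, 380.63632573369193]
```

View pics/top0.png

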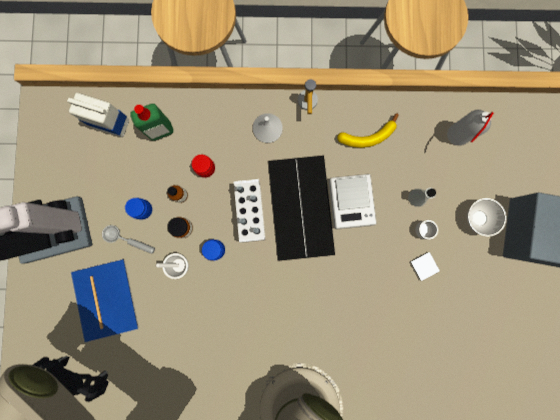

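View pics/side0.png

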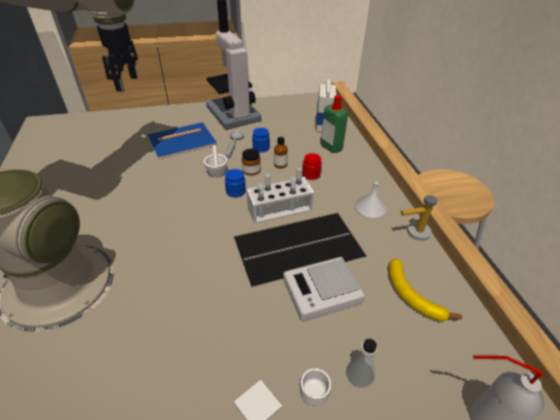

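View pics/wrist0.png

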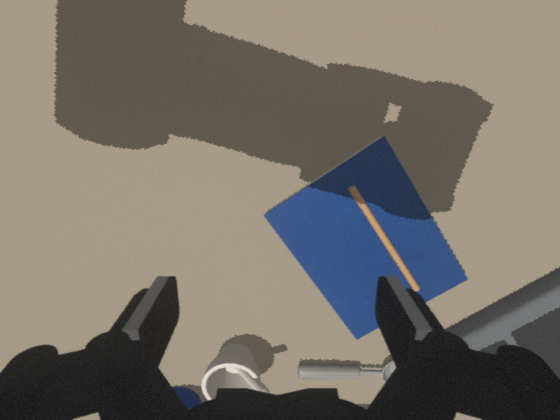

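```bash
cat > h.py <<'E'
import numpy as np, cv2
from rig import sense, eyes, ctrl
from scipy.spatial.transform import Rotation as Ro
def ray(c,uv,z):
    d=c["R"].T@np.linalg.inv(c["mtx"])@np.array([uv[0],uv[1],1.0]); o=-c["R"].T@c["t"]
    return o+d*(z-o[2])/d[2]
def proj(c,X):
    p=c["mtx"]@(c["R"]@np.asarray(X,float)+c["t"]); return p[:2]/p[2]
def crop(c,x0,y0,x1,y1,k,fn):
    cv2.imwrite(fn,cv2.resize(np.ascontiguousarray(c["pixels"][y0:y1,x0:x1,::-1]),None,fx=k,fy=k,interpolation=cv2.INTER_NEAREST))
def toolR():
    s=sense(); q=s["ee_rot"]; return Ro.from_quat([q[1],q[2],q[3],q[0]]).as_matrix(), s["eef_pos"]
def todelta(P):
    R,p=toolR(); return R.T@(np.asarray(P,float)-p)
def st():
    s=sense();R,p=toolR();print(round(s["time_s"],2),p.round(1),"F",s["force"].round(1),"g",round(s["grip_width"]*85.4,1),"jaw yaw",np.degrees(np.arctan2(R[1,2],R[0,2])).round(1),"tooly",R[:,1].round(3),"j6",s["joints"][[0,5]].round(2))
E
python3 - <<'E'
from h import *
c=eyes.capture("top")
crop(c,400,170,450,290,5,"pics/t1.png");crop(c,230,140,390,270,5,"pics/t2.png");crop(c,130,170,220,290,5,"pics/t3.png")
s=eyes.capture("side")
crop(s,230,330,400,420,4,"pics/s1.png");crop(s,190,110,340,220,4,"pics/s2.png")
R,p=toolR();print(R.round(3))
E
```

```text
[[ 0.938 -0.     0.347]
 [-0.347 -0.001  0.938]
 [-0.    -1.    -0.001]]
```

View pics/t1.png

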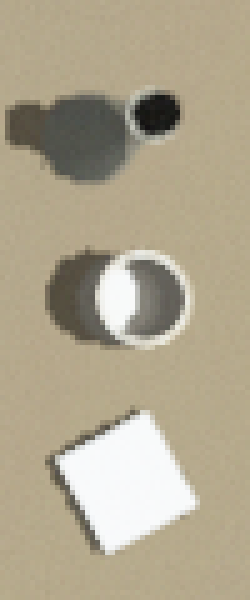

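View pics/t2.png

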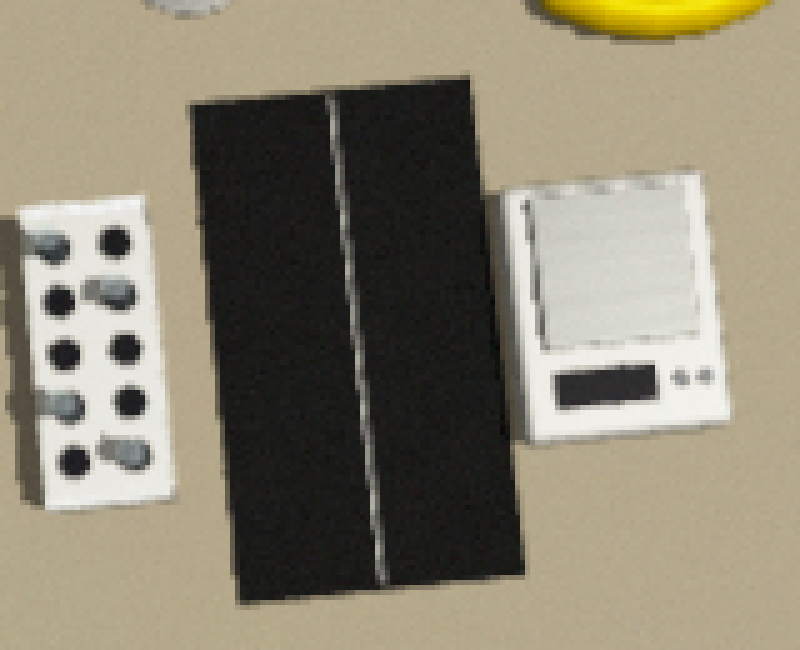

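View pics/t3.png

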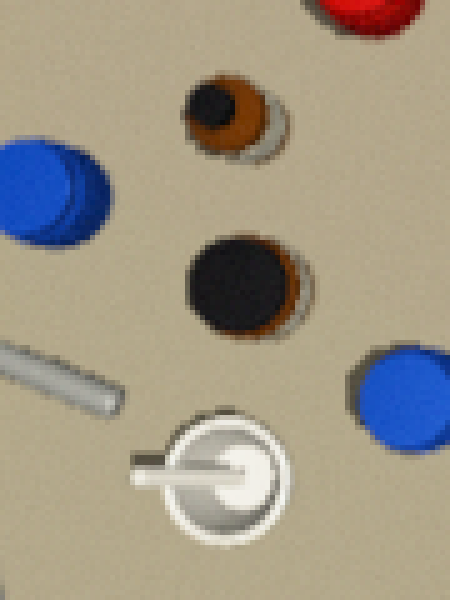

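View pics/s1.png

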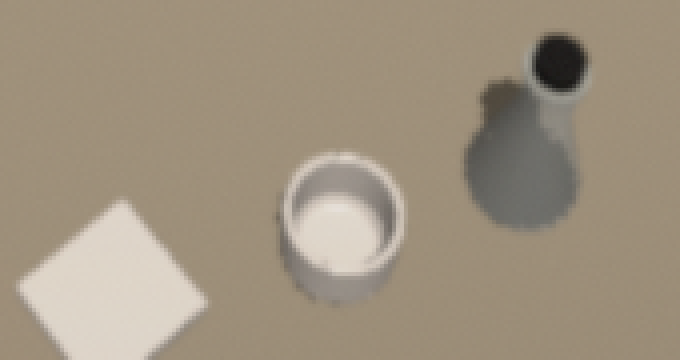

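View pics/s2.png

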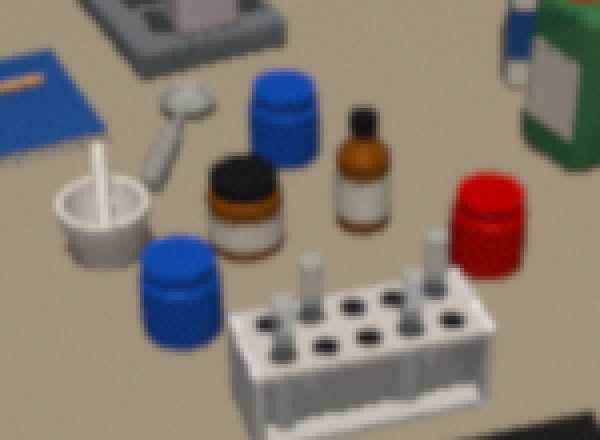

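```bash
cat > meas.py <<'E'
from h import *
def blobs(m):
    n,l,s,ce=cv2.connectedComponentsWithStats(m.astype(np.uint8),connectivity=4); return l,s,ce
def pick(m,near,k=25,hull=False):
    l,s,ce=blobs(m)
    d=np.hypot(*(ce-np.array(near)).T); d[0]=1e9; d[s[:,4]<12]=1e9
    i=d.argmin(); return (l==i),ce[i],s[i]
def rect(mask,c,z):
    cn=max(cv2.findContours(mask.astype(np.uint8),cv2.RETR_EXTERNAL,cv2.CHAIN_APPROX_NONE)[0],key=len)
    W=np.array([ray(c,p[0],z)[:2] for p in cn],np.float32)
    return cv2.minAreaRect(W)
E
python3 - <<'E'
from meas import *
for cam,near in (("top",dict(tile=(425,266),mat=(301,207),stop=(431,192.6),cruc=(428,229),cap=(172,191),lid=(178,227),mor=(175,265))),
                 ("side",dict(tile=(258,402),mat=(300,245),stop=(369.5,345.5),cap=(281,141),lid=(251,154)))):
    c=eyes.capture(cam); im=c["pixels"].astype(int); mx=im.max(2); mn=im.min(2)
    g=cv2.cvtColor(c["pixels"],cv2.COLOR_RGB2HSV); 
    white=(mn>185); dark=mx<50
    for k,z in (("tile",12),("mat",2)):
        m,ce,s=pick(white if k=="tile" else (mx<60),near[k])
        if k=="mat": m=cv2.morphologyEx(m.astype(np.uint8),cv2.MORPH_CLOSE,np.ones((5,5)))
        print(cam,k,ce.round(1),s,rect(m,c,z),"centroid",ray(c,ce,z).round(1))
    for k,z in (("stop",114),("cap",100),("lid",66)):
        m,ce,s=pick(dark,near[k]); print(cam,k,ce.round(1),s,ray(c,ce,z).round(1))
    for k,z in (("cruc",44),("mor",50)):
        if k not in near: continue
        u,v=near[k]; 
        sub=(mn>140) if k=="mor" else (mn>170)
        m,ce,s=pick(sub,near[k]); cn=max(cv2.findContours(m.astype(np.uint8),cv2.RETR_EXTERNAL,cv2.CHAIN_APPROX_NONE)[0],key=len)
        (e,r)=cv2.minEnclosingCircle(cv2.convexHull(cn)); el=cv2.fitEllipse(cv2.convexHull(cn)); print(cam,k,ce,s,e,r,el,ray(c,el[0],z).round(1))
E
```

```text
top tile [425. 266.] [412 252  28  29 464] ((402.7179260253906, -362.91192626953125), (62.709861755371094, 62.44678497314453), 27.72282600402832) centroid [ 402.6 -362.9   12. ]
top mat [315.5 206.2] [ 297  156   38  101 2699] ((578.7015380859375, -44.673152923583984), (296.60736083984375, 81.87211608886719), 6.0651326179504395) centroid [576.5 -44.6   2. ]
top stop [431.  192.2] [427 189   9   8  50] [ 604.9 -346.5  114. ]
top cap [172.1 190.7] [168 187   9   9  62] [605.4 353.5 100. ]
top lid [177.2 226.6] [168 218  19  18 284] [510.  345.7  66. ]
top cruc [426.68902439 229.18902439] [419 220  20  20 164] (428.4193420410156, 229.25807189941406) 9.869436264038086 ((428.4766540527344, 229.31112670898438), (18.60923194885254, 19.714460372924805), 149.70028686523438) [ 508.1 -363.8   44. ]
top mor [173.875      265.65858209] [156 253  34  27 536] (172.553955078125, 264.75433349609375) 16.86923599243164 ((172.99349975585938, 266.12420654296875), (26.13132095336914, 33.104618072509766), 85.91683197021484) [400.5 358.1  50. ]
side tile [257.5 402.6] [ 235  381   46   39 1062] ((400.7662353515625, -364.6842041015625), (59.1594352722168, 58.90041732788086), 27.646814346313477) centroid [ 401.  -363.7   12. ]
side mat [300. 258.] [ 243  234  122   52 2510] ((575.875244140625, -44.31336975097656), (295.3135070800781, 80.85734558105469), 5.991979122161865) centroid [565.1 -42.3   2. ]
side stop [369.4 345.5] [364 340  12  12 114] [ 601.9 -351.3  114. ]
side cap [280.5 140.5] [278 138   6   6  32] [600.4 343.2 100. ]
side lid [250.6 154.5] [243 149  16  12 144] [505.9 336.4  66. ]
```

```bash
python3 - <<'E'
from meas import *
for cam,n,near in (("top",(301,207),(350,205)),("side",(300,245),0)):
    c=eyes.capture(cam); im=c["pixels"].astype(int); mx=im.max(2)
    m=cv2.morphologyEx((mx<60).astype(np.uint8),cv2.MORPH_CLOSE,np.ones((3,3)))
    m,ce,s=pick(m,n); print(cam,s,rect(m,c,2))
    l=(mx>100)&(cv2.erode(cv2.morphologyEx(m.astype(np.uint8),cv2.MORPH_CLOSE,np.ones((7,7))),np.ones((7,7)))>0)
    v,u=np.nonzero(l); W=np.array([ray(c,(a,b),2)[:2] for a,b in zip(u,v)]); f=cv2.fitLine(W.astype(np.float32),cv2.DIST_L2,0,.01,.01).ravel();print("line",f,len(u),"yaw",np.degrees(np.arctan2(f[1],f[0])))
    if cam=="top":
        print("cam",-c["R"].T@c["t"])
        m,ce,s=pick(im.min(2)>175,(352,200)); print("bal",s,rect(m,c,36))
        m,ce,s=pick(im.min(2)>185,(248,210)); print("rack",s,rect(m,c,68))
E
```

```text
top [ 269  156   66  104 5622] ((573.956787109375, -1.2633514404296875), (296.5951843261719, 169.00509643554688), 6.1881327629089355)
line [ 9.9397773e-01  1.0958238e-01  5.6808197e+02 -8.9824975e-01] 104 yaw 6.2912426
cam [ 453.42894747   61.10804363 1151.24527422]
bal [ 331  174   45   54 1727] ((590.036865234375, -149.9332275390625), (145.36256408691406, 114.94676208496094), 6.254847049713135)
rack [ 234  179   31   63 1048] ((557.9743041992188, 147.21475219726562), (171.50711059570312, 71.58975219726562), 6.150615692138672)
side [ 235  214  130   72 4918] ((571.0808715820312, -1.9094161987304688), (295.032470703125, 164.80258178710938), 6.34951639175415)
line [ 9.9350041e-01  1.1382841e-01  4.8578055e+02 -9.4111967e+00] 5 yaw 6.5360546
```

```bash
cat >> h.py <<'E'
def go(P,yaw=None):
    st(); R,p=toolR()
    print("delta tx,ty,tz total",todelta(P).round(1))
    # small tilt fix and yaw (apply separately, tool frame)
    if yaw is not None:
        a=np.radians(yaw); T=np.array([[np.sin(a),0,np.cos(a)],[-np.cos(a),0,np.sin(a)],[0,-1,0]])
        print("rotvec",Ro.from_matrix(R.T@T).as_rotvec().round(4)," delta after turning",(T.T@(np.asarray(P,float)-p)).round(1))
E
python3 -m handwheel '[{"grip":85,"wy":0.122},{"wy":0.122},{"wy":0.122},{"wy":0.122},{"wy":0.122},{"wy":0.122}]' 40
python3 -c "
from h import *
go((402.7,-362.9,150),27.7)"
```

```text
0.45 [182.4 492.3 231.2] F [-0.9 -0.8  0.6] g 85.3 jaw yaw 69.7 tooly [-0. -0. -1.] j6 [ 0.99 -0.22]
delta tx,ty,tz total [ 503.7   81.3 -725.4]
rotvec [2.000e-04 7.325e-01 0.000e+00]  delta after turning [ 859.6   81.2 -202.5]invalid input
```

```bash
python3 -m handwheel '[{"grip":85,"tx":0,"ty":0,"tz":0,"wx":0,"wy":0.122,"wz":0},{"grip":85,"tx":0,"ty":0,"tz":0,"wx":0,"wy":0.122,"wz":0},{"grip":85,"tx":0,"ty":0,"tz":0,"wx":0,"wy":0.122,"wz":0},{"grip":85,"tx":0,"ty":0,"tz":0,"wx":0,"wy":0.122,"wz":0},{"grip":85,"tx":0,"ty":0,"tz":0,"wx":0,"wy":0.122,"wz":0},{"grip":85,"tx":0,"ty":0,"tz":0,"wx":0,"wy":0.122,"wz":0}]' 40
python3 -c "
from h import *
go((402.7,-362.9,150),27.7)"
```

```text
time_s: 0.95
eef_pos: [182.4, 492.3, 231.3]
ee_rot: [-0.604, 0.604, -0.367, 0.367]
force: [0.1, 0.7, -0.3]
grip_width: 0.995
0.95 [182.4 492.3 231.3] F [ 0.1  0.7 -0.3] g 85.0 jaw yaw 27.4 tooly [-0. -0. -1.] j6 [0.99 0.51]
delta tx,ty,tz total [ 860.7   81.3 -197.7]
rotvec [ 0.0001 -0.0055  0.0001]  delta after turning [ 859.6   81.3 -202.5]
```

```bash
python3 -m handwheel '[{"grip":85,"tx":36,"ty":0,"tz":-8.3,"wx":0,"wy":0,"wz":0},{"grip":85,"tx":36,"ty":0,"tz":-8.3,"wx":0,"wy":0,"wz":0},{"grip":85,"tx":36,"ty":0,"tz":-8.3,"wx":0,"wy":0,"wz":0},{"grip":85,"tx":36,"ty":0,"tz":-8.3,"wx":0,"wy":0,"wz":0},{"grip":85,"tx":36,"ty":0,"tz":-8.3,"wx":0,"wy":0,"wz":0},{"grip":85,"tx":36,"ty":0,"tz":-8.3,"wx":0,"wy":0,"wz":0},{"grip":85,"tx":36,"ty":0,"tz":-8.3,"wx":0,"wy":0,"wz":0},{"grip":85,"tx":36,"ty":0,"tz":-8.3,"wx":0,"wy":0,"wz":0},{"grip":85,"tx":36,"ty":0,"tz":-8.3,"wx":0,"wy":0,"wz":0},{"grip":85,"tx":36,"ty":0,"tz":-8.3,"wx":0,"wy":0,"wz":0}]'
python3 -m handwheel '[{"grip":85,"tx":36,"ty":0,"tz":-8.3,"wx":0,"wy":0,"wz":0},{"grip":85,"tx":36,"ty":0,"tz":-8.3,"wx":0,"wy":0,"wz":0},{"grip":85,"tx":36,"ty":0,"tz":-8.3,"wx":0,"wy":0,"wz":0},{"grip":85,"tx":36,"ty":0,"tz":-8.3,"wx":0,"wy":0,"wz":0},{"grip":85,"tx":36,"ty":0,"tz":-8.3,"wx":0,"wy":0,"wz":0},{"grip":85,"tx":36,"ty":0,"tz":-8.3,"wx":0,"wy":0,"wz":0},{"grip":85,"tx":36,"ty":10,"tz":-8.3,"wx":0,"wy":0,"wz":0},{"grip":85,"tx":36,"ty":10,"tz":-8.3,"wx":0,"wy":0,"wz":0},{"grip":85,"tx":36,"ty":10,"tz":-8.3,"wx":0,"wy":0,"wz":0},{"grip":85,"tx":36,"ty":10,"tz":-8.3,"wx":0,"wy":0,"wz":0}]'
python3 -c "
from h import *
go((402.7,-362.9,150),27.7)"
```

```text
time_s: 1.78
eef_pos: [276.3, 133.5, 231.5]
ee_rot: [0.606, -0.605, 0.365, -0.366]
force: [1.9, 0.9, 0.5]
grip_width: 0.994
time_s: 2.62
eef_pos: [370.5, -224.3, 190.8]
ee_rot: [-0.605, 0.605, -0.366, 0.366]
force: [0.7, 0.1, -0.0]
grip_width: 0.996
2.62 [ 370.5 -224.3  190.8] F [ 0.7  0.1 -0. ] g 85.0 jaw yaw 27.7 tooly [ 0. -0. -1.] j6 [-0.82 -1.3 ]
delta tx,ty,tz total [137.7  40.9 -36. ]
rotvec [-0.0001 -0.0001  0.0004]  delta after turning [137.7  40.8 -36. ]
```

```bash
python3 -m handwheel '[{"grip":85,"tx":34.4,"ty":10,"tz":-9,"wx":0,"wy":0,"wz":0},{"grip":85,"tx":34.4,"ty":10,"tz":-9,"wx":0,"wy":0,"wz":0},{"grip":85,"tx":34.4,"ty":10,"tz":-9,"wx":0,"wy":0,"wz":0},{"grip":85,"tx":34.4,"ty":10,"tz":-9,"wx":0,"wy":0,"wz":0},{"grip":85,"tx":0,"ty":0,"tz":0,"wx":0,"wy":0,"wz":0},{"grip":85,"tx":0,"ty":0,"tz":0,"wx":0,"wy":0,"wz":0}]'
python3 - <<'E'
from meas import *
c=eyes.capture("wrist");cv2.imwrite("pics/w1.png",c["pixels"][:,:,::-1])
t=proj(c,(402.7,-362.9,12));print(t)
m,ce,s=pick(c["pixels"].min(2)>185,t);r=rect(m,c,12);print(s,r)
print(proj(c,toolR()[1]));go((*r[0],150),27.7)
E
```

```text
time_s: 3.12
eef_pos: [402.3, -361.6, 150.1]
ee_rot: [0.605, -0.605, 0.367, -0.365]
force: [0.2, 0.6, 0.3]
grip_width: 0.996
[276.56800131 197.2332679 ]
[ 239  163   43   67 2321] ((390.5666809082031, -369.0848388671875), (34.7173957824707, 58.23438262939453), 27.7177791595459)
[278.02883148 279.1785717 ]
3.17 [ 402.5 -360.7  150.9] F [-0.4 -0.2 -0.3] g 85.1 jaw yaw 27.7 tooly [-0.001  0.001 -1.   ] j6 [-0.95 -1.43]
delta tx,ty,tz total [  1.9   0.9 -14.5]
rotvec [ 0.      0.     -0.0012]  delta after turning [  1.9   0.9 -14.5]
```

View pics/w1.png

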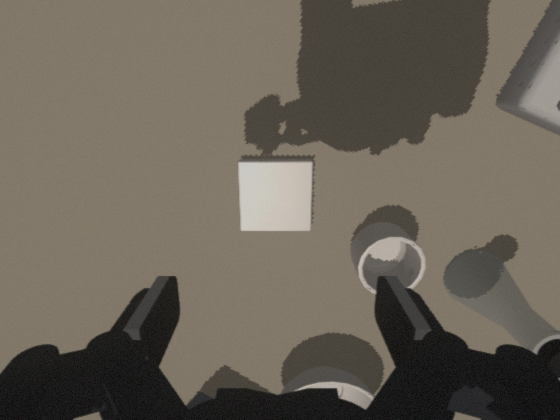

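```bash
python3 - <<'E'
from meas import *
c=eyes.capture("wrist")
m,ce,s=pick(c["pixels"].min(2)>150,(276,195));r=rect(m,c,12);print(s,r)
go((402.5,-363,-3),27.7)
E
```

```text
[ 237  163   74   68 4866] ((401.2779541015625, -363.5485534667969), (60.81425476074219, 59.356937408447266), 27.768970489501953)
3.22 [ 402.6 -360.2  151.4] F [0.4 1.5 0.1] g 85.3 jaw yaw 27.7 tooly [-0.  0. -1.] j6 [-0.95 -1.43]
delta tx,ty,tz total [  2.5 154.4  -1.4]
rotvec [-0.0001  0.0008 -0.0003]  delta after turning [  2.4 154.4  -1.4]
```

```bash
python3 -m handwheel '[{"grip":85,"tx":2.5,"ty":35,"tz":-1.5,"wx":0,"wy":0,"wz":0},{"grip":85,"tx":0,"ty":35,"tz":0,"wx":0,"wy":0,"wz":0},{"grip":85,"tx":0,"ty":35,"tz":0,"wx":0,"wy":0,"wz":0},{"grip":85,"tx":0,"ty":29,"tz":0,"wx":0,"wy":0,"wz":0},{"grip":85,"tx":0,"ty":10,"tz":0,"wx":0,"wy":0,"wz":0},{"grip":85,"tx":0,"ty":10,"tz":0,"wx":0,"wy":0,"wz":0},{"grip":85,"tx":0,"ty":0,"tz":0,"wx":0,"wy":0,"wz":0}]'
python3 -m handwheel '[{"grip":75,"tx":0,"ty":0,"tz":0,"wx":0,"wy":0,"wz":0},{"grip":70,"tx":0,"ty":0,"tz":0,"wx":0,"wy":0,"wz":0},{"grip":66,"tx":0,"ty":0,"tz":0,"wx":0,"wy":0,"wz":0},{"grip":66,"tx":0,"ty":0,"tz":0,"wx":0,"wy":0,"wz":0},{"grip":66,"tx":0,"ty":0,"tz":0,"wx":0,"wy":0,"wz":0}]'
python3 -c "
from h import *
st();c=eyes.capture('wrist');cv2.imwrite('pics/w2.png',c['pixels'][:,:,::-1]);c=eyes.capture('side');crop(c,180,330,330,420,5,'pics/s3.png')"
```

```text
time_s: 3.8
eef_pos: [402.6, -363.2, -2.8]
ee_rot: [0.605, -0.605, 0.366, -0.365]
force: [0.8, 0.7, -0.2]
grip_width: 0.998
time_s: 4.22
eef_pos: [402.7, -363.9, -2.1]
ee_rot: [-0.605, 0.605, -0.365, 0.366]
force: [0.8, -0.4, -0.7]
grip_width: 0.772
4.22 [ 402.7 -363.9   -2.1] F [ 0.8 -0.4 -0.7] g 66.0 jaw yaw 27.7 tooly [ 0.001 -0.001 -1.   ] j6 [-0.95 -1.43]
```

View pics/w2.png

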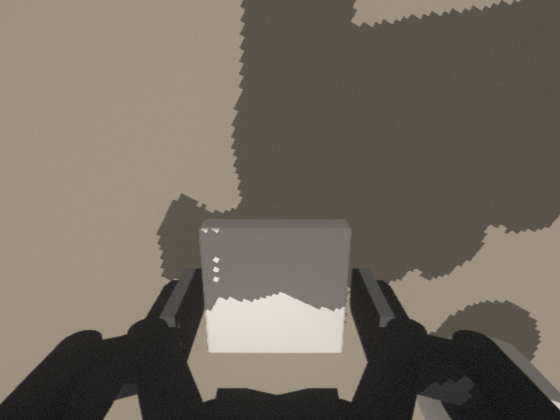

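View pics/s3.png

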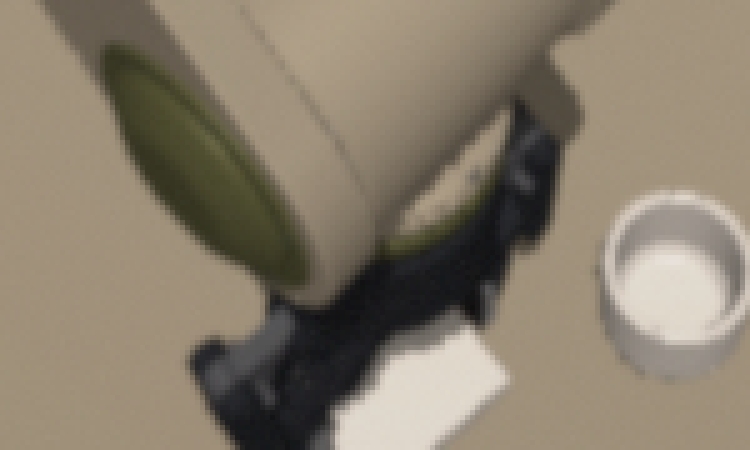

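```bash
python3 -m handwheel '[{"grip":60,"tx":0,"ty":0,"tz":0,"wx":0,"wy":0,"wz":0},{"grip":56,"tx":0,"ty":0,"tz":0,"wx":0,"wy":0,"wz":0},{"grip":56,"tx":0,"ty":0,"tz":0,"wx":0,"wy":0,"wz":0},{"grip":56,"tx":0,"ty":0,"tz":0,"wx":0,"wy":0,"wz":0}]' 40
python3 -m handwheel '[{"grip":56,"tx":0,"ty":-5,"tz":0,"wx":0,"wy":0,"wz":0},{"grip":56,"tx":0,"ty":-15,"tz":0,"wx":0,"wy":0,"wz":0},{"grip":56,"tx":0,"ty":-25,"tz":0,"wx":0,"wy":0,"wz":0},{"grip":56,"tx":0,"ty":-30,"tz":0,"wx":0,"wy":0,"wz":0},{"grip":56,"tx":0,"ty":-30,"tz":0,"wx":0,"wy":0,"wz":0},{"grip":56,"tx":0,"ty":-20,"tz":0,"wx":0,"wy":0,"wz":0},{"grip":56,"tx":0,"ty":0,"tz":0,"wx":0,"wy":0,"wz":0}]'
python3 -c "
from h import *
go((573.5,-1,122),6.2);c=eyes.capture('wrist');cv2.imwrite('pics/w3.png',c['pixels'][:,:,::-1])"
```

```text
time_s: 4.65
eef_pos: [402.6, -363.8, -2.1]
ee_rot: [-0.605, 0.605, -0.366, 0.366]
force: [-0.8, 1.2, 6.0]
grip_width: 0.713
time_s: 5.23
eef_pos: [403.6, -365.2, 126.7]
ee_rot: [-0.604, 0.606, -0.363, 0.368]
force: [0.5, -0.2, 0.0]
grip_width: 0.709
5.23 [ 403.6 -365.2  126.7] F [ 0.5 -0.2  0. ] g 60.5 jaw yaw 27.7 tooly [ 0.004 -0.006 -1.   ] j6 [-0.95 -1.43]
delta tx,ty,tz total [-243.3    3.2  319.8]
rotvec [-0.0024  0.3759  0.0072]  delta after turning [-343.7    4.7  208.2]
```

View pics/w3.png

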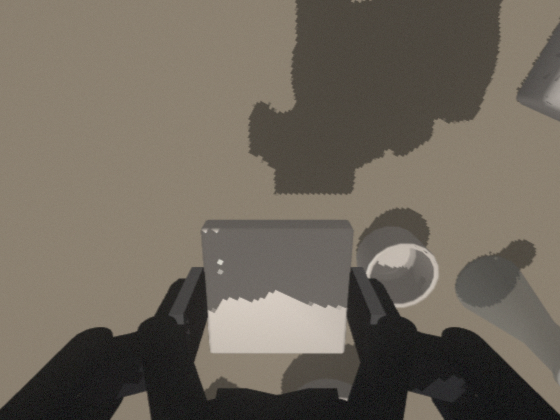

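```bash
python3 -m handwheel '[{"grip":56,"tx":0,"ty":0,"tz":0,"wx":0,"wy":0.094,"wz":0},{"grip":56,"tx":0,"ty":0,"tz":0,"wx":0,"wy":0.094,"wz":0},{"grip":56,"tx":0,"ty":0,"tz":0,"wx":0,"wy":0.094,"wz":0},{"grip":56,"tx":0,"ty":0,"tz":0,"wx":0,"wy":0.093,"wz":0},{"grip":56,"tx":-25,"ty":0,"tz":15,"wx":0,"wy":0,"wz":0},{"grip":56,"tx":-30,"ty":0,"tz":18,"wx":0,"wy":0,"wz":0},{"grip":56,"tx":-30,"ty":0,"tz":18,"wx":0,"wy":0,"wz":0},{"grip":56,"tx":-30,"ty":0,"tz":18,"wx":0,"wy":0,"wz":0},{"grip":56,"tx":-30,"ty":0,"tz":18,"wx":0,"wy":0,"wz":0},{"grip":56,"tx":-30,"ty":0,"tz":18,"wx":0,"wy":0,"wz":0}]'
python3 -m handwheel '[{"grip":56,"tx":-30,"ty":0,"tz":18,"wx":0,"wy":0,"wz":0},{"grip":56,"tx":-30,"ty":0,"tz":18,"wx":0,"wy":0,"wz":0},{"grip":56,"tx":-30,"ty":0,"tz":18,"wx":0,"wy":0,"wz":0},{"grip":56,"tx":-30,"ty":0,"tz":18,"wx":0,"wy":0,"wz":0},{"grip":56,"tx":-30,"ty":0,"tz":18,"wx":0,"wy":0,"wz":0},{"grip":56,"tx":-15,"ty":0,"tz":10,"wx":0,"wy":0,"wz":0},{"grip":56,"tx":0,"ty":0,"tz":0,"wx":0,"wy":0,"wz":0},{"grip":56,"tx":0,"ty":0,"tz":0,"wx":0,"wy":0,"wz":0}]'
python3 - <<'E'
from meas import *
go((573.5,-1,-1),6.2)
c=eyes.capture('wrist');cv2.imwrite('pics/w4.png',c['pixels'][:,:,::-1])
E
```

```text
time_s: 6.12
eef_pos: [487.6, -176.3, 120.7]
ee_rot: [-0.526, 0.527, -0.473, 0.471]
force: [-0.0, -0.2, -0.5]
grip_width: 0.713
time_s: 6.78
eef_pos: [568.7, -2.6, 120.6]
ee_rot: [-0.526, 0.527, -0.472, 0.471]
force: [0.3, -1.0, -1.2]
grip_width: 0.71
6.78 [568.7  -2.6 120.6] F [ 0.3 -1.  -1.2] g 60.6 jaw yaw 6.3 tooly [-0.003  0.    -1.   ] j6 [-0.21 -0.32]
delta tx,ty,tz total [ -1.  121.6   5.3]
rotvec [ 0.0028  0.0025 -0.0007]  delta after turning [ -1.1 121.6   5. ]
```

View pics/w4.png

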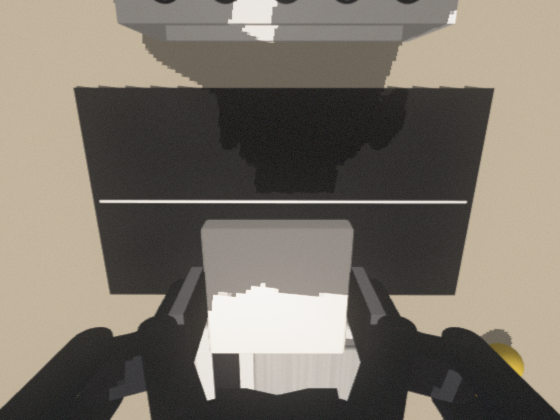

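```bash
python3 - <<'E'
from meas import *
c=eyes.capture('wrist')
im=c['pixels'].astype(int)
m=(im.min(2)>110);m[:190]=0;m[212:]=0
m[:,:90]=0;m[:,475:]=0
l,s,ce=blobs(m);i=s[1:,4].argmax()+1;v,u=np.nonzero(l==i);print(s[i])
a=ray(c,(u.min()-.5,v[u<u.min()+6].mean()),2);b=ray(c,(u.max()+.5,v[u>u.max()-6].mean()),2);print(a,b,(a+b)/2,np.linalg.norm(a-b),np.degrees(np.arctan2(*(b-a)[1::-1])))
m=cv2.morphologyEx((im.max(2)<45).astype(np.uint8),cv2.MORPH_CLOSE,np.ones((3,3)))
for p in ((77,88),(492,88)): print(ray(c,p,2))
st()
E
```

```text
[  99  199  369    3 1103]
[427.40663795 -17.41551069   2.        ] [717.37543431  14.99299669   2.        ] [572.39103613  -1.211257     2.        ] 291.7742521441139 6.377225536144377
[416.65832117  65.69297374   2.        ]
[710.84713437  98.29571891   2.        ]
6.88 [568.6  -4.  121.3] F [-0.   0.3 -2. ] g 61.0 jaw yaw 6.2 tooly [-0.002  0.    -1.   ] j6 [-0.21 -0.32]
```

```bash
python3 -m handwheel '[{"grip":56,"tx":-1.5,"ty":20,"tz":4.6,"wx":0,"wy":0,"wz":0},{"grip":56,"tx":0,"ty":30,"tz":0,"wx":0,"wy":0,"wz":0},{"grip":56,"tx":0,"ty":30,"tz":0,"wx":0,"wy":0,"wz":0},{"grip":56,"tx":0,"ty":20,"tz":0,"wx":0,"wy":0,"wz":0},{"grip":56,"tx":0,"ty":12,"tz":0,"wx":0,"wy":0,"wz":0},{"grip":56,"tx":0,"ty":4,"tz":0,"wx":0,"wy":0,"wz":0},{"grip":56,"tx":0,"ty":2,"tz":0,"wx":0,"wy":0,"wz":0},{"grip":56,"tx":0,"ty":0,"tz":0,"wx":0,"wy":0,"wz":0},{"grip":56,"tx":0,"ty":0,"tz":0,"wx":0,"wy":0,"wz":0}]'
python3 -c "
from h import *
go((573.1,-1.4,-1),6.25)"
```

```text
time_s: 7.63
eef_pos: [574.4, -1.8, 5.5]
ee_rot: [0.527, -0.526, 0.471, -0.473]
force: [0.1, 0.3, -1.0]
grip_width: 0.711
7.63 [574.4  -1.8   5.5] F [ 0.1  0.3 -1. ] g 60.7 jaw yaw 6.2 tooly [ 0.002 -0.    -1.   ] j6 [-0.21 -0.32]
delta tx,ty,tz total [-0.5  6.5 -1.3]
rotvec [-0.002  -0.0003  0.0007]  delta after turning [-0.5  6.5 -1.3]
```

```bash
python3 -m handwheel '[{"grip":56,"tx":0,"ty":1.5,"tz":-0.7,"wx":0,"wy":0,"wz":0},{"grip":56,"tx":0,"ty":1,"tz":0,"wx":0,"wy":0,"wz":0},{"grip":56,"tx":0,"ty":1,"tz":0,"wx":0,"wy":0,"wz":0},{"grip":56,"tx":0,"ty":1,"tz":0,"wx":0,"wy":0,"wz":0},{"grip":56,"tx":0,"ty":0,"tz":0,"wx":0,"wy":0,"wz":0}]'
python3 -m handwheel '[{"grip":56,"tx":0,"ty":0.7,"tz":0,"wx":0,"wy":0,"wz":0},{"grip":56,"tx":0,"ty":0.7,"tz":0,"wx":0,"wy":0,"wz":0},{"grip":56,"tx":0,"ty":0,"tz":0,"wx":0,"wy":0,"wz":0}]'

```

```text
time_s: 8.05
eef_pos: [573.1, -1.5, -0.1]
ee_rot: [0.527, -0.526, 0.472, -0.472]
force: [-0.4, 0.1, -0.0]
grip_width: 0.712
time_s: 8.3
eef_pos: [573.1, -1.5, -0.1]
ee_rot: [-0.527, 0.527, -0.472, 0.472]
force: [-6.3, 0.3, 14.8]
grip_width: 0.709
```

```bash
python3 -m handwheel '[{"grip":56,"tx":0,"ty":-0.4,"tz":0,"wx":0,"wy":0,"wz":0},{"grip":63,"tx":0,"ty":0,"tz":0,"wx":0,"wy":0,"wz":0},{"grip":66,"tx":0,"ty":0,"tz":0,"wx":0,"wy":0,"wz":0},{"grip":72,"tx":0,"ty":0,"tz":0,"wx":0,"wy":0,"wz":0},{"grip":80,"tx":0,"ty":0,"tz":0,"wx":0,"wy":0,"wz":0},{"grip":80,"tx":0,"ty":0,"tz":0,"wx":0,"wy":0,"wz":0}]'
python3 -m handwheel '[{"grip":80,"tx":0,"ty":-10,"tz":0,"wx":0,"wy":0,"wz":0},{"grip":80,"tx":0,"ty":-25,"tz":0,"wx":0,"wy":0,"wz":0},{"grip":80,"tx":0,"ty":-38,"tz":0,"wx":0,"wy":0,"wz":0},{"grip":80,"tx":0,"ty":-38,"tz":0,"wx":0,"wy":0,"wz":0},{"grip":80,"tx":0,"ty":-38,"tz":0,"wx":0,"wy":0,"wz":0},{"grip":80,"tx":0,"ty":-38,"tz":0,"wx":0,"wy":0,"wz":0},{"grip":80,"tx":0,"ty":0,"tz":0,"wx":0,"wy":0,"wz":0}]'
python3 - <<'E'
from meas import *
c=eyes.capture('wrist');cv2.imwrite('pics/w5.png',c['pixels'][:,:,::-1])
m,ce,s=pick(c["pixels"].min(2)>110,proj(c,(573,-1,14)));print(s,rect(m,c,14))
go((605,-346.5,186),6.2)
E
```

```text
time_s: 8.8
eef_pos: [573.0, -1.5, -1.4]
ee_rot: [-0.526, 0.527, -0.472, 0.472]
force: [-0.1, -0.7, 0.9]
grip_width: 0.937
time_s: 9.38
eef_pos: [575.6, -1.9, 194.4]
ee_rot: [0.529, -0.524, 0.468, -0.476]
force: [0.7, -0.2, 0.7]
grip_width: 0.935
[ 124  147  294   65 5003] ((572.1004638671875, -0.3680763244628906), (279.9443664550781, 63.055572509765625), 6.208395004272461)
9.43 [574.5  -1.8 190.4] F [-0.5 -0.9 -0.5] g 80.2 jaw yaw 6.3 tooly [ 0.008 -0.002 -1.   ] j6 [-0.21 -0.32]
delta tx,ty,tz total [346.    5.3  -7.2]
rotvec [-0.0079  0.0009  0.0026]  delta after turning [346.    4.4  -6.9]
```

View pics/w5.png

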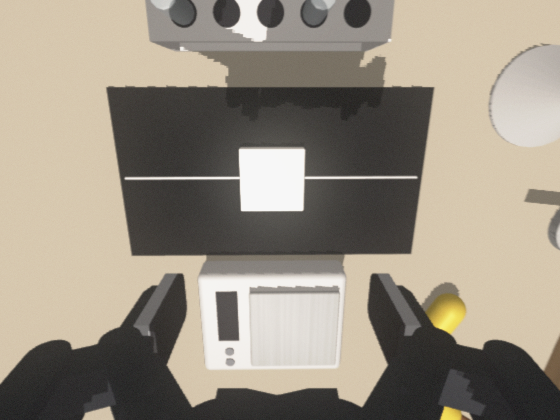

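```bash
python3 - <<'E'
from meas import *
c=eyes.capture('wrist')
m=(c["pixels"].min(2)>110).astype(np.uint8)
mo=cv2.morphologyEx(m,cv2.MORPH_OPEN,np.ones((9,9)))
k,ce,s=pick(mo,(272,180));print("tile",s,rect(k,c,14))
k,ce,s=pick(m,(272,180));v,u=np.nonzero(k)
a=ray(c,(u.min()-.5,v[u<u.min()+9].mean()),2);b=ray(c,(u.max()+.5,v[u>u.max()-9].mean()),2);print(a,b,(a+b)/2,np.linalg.norm(a-b))
c=eyes.capture('top');im=c["pixels"].astype(int)
cv2.imwrite('pics/t4.png',c['pixels'][:,:,::-1])
st()
E
```

```text
tile [ 240  148   68   66 4402] ((572.2901000976562, -0.20048904418945312), (63.4600715637207, 63.39622116088867), 6.159454345703125)
[427.48579459 -16.59083182   2.        ] [716.99669269  15.45229121   2.        ] [ 5.72241244e+02 -5.69270305e-01  2.00000000e+00] 291.2787700007367
9.53 [572.7  -1.4 185.8] F [-0.2  0.1 -0.8] g 79.8 jaw yaw 6.2 tooly [-0.  0. -1.] j6 [-0.21 -0.32]
```

View pics/t4.png

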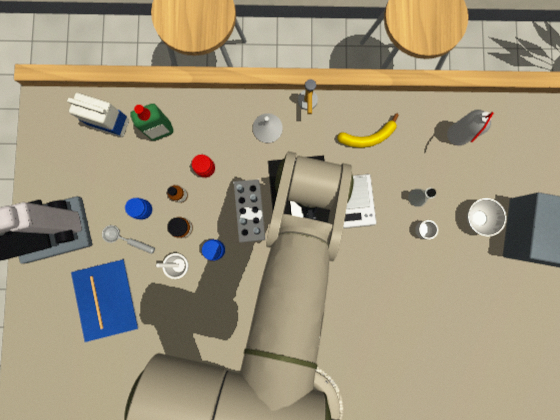

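```bash
python3 -m handwheel '[{"grip":80,"tx":38.5,"ty":-4,"tz":-0.6,"wx":0,"wy":0,"wz":0},{"grip":80,"tx":38.5,"ty":-4,"tz":-0.6,"wx":0,"wy":0,"wz":0},{"grip":80,"tx":38.5,"ty":-4,"tz":-0.6,"wx":0,"wy":0,"wz":0},{"grip":80,"tx":38.5,"ty":-4,"tz":-0.6,"wx":0,"wy":0,"wz":0},{"grip":80,"tx":38.5,"ty":-4,"tz":-0.6,"wx":0,"wy":0,"wz":0},{"grip":80,"tx":38.5,"ty":0,"tz":-0.6,"wx":0,"wy":0,"wz":0},{"grip":80,"tx":38.5,"ty":0,"tz":-0.6,"wx":0,"wy":0,"wz":0},{"grip":80,"tx":38.5,"ty":0,"tz":-0.6,"wx":0,"wy":0,"wz":0},{"grip":80,"tx":38.5,"ty":0,"tz":-0.6,"wx":0,"wy":0,"wz":0},{"grip":80,"tx":0,"ty":0,"tz":0,"wx":0,"wy":0,"wz":0}]'
python3 -m handwheel '[{"grip":80,"tx":0,"ty":0,"tz":0,"wx":0,"wy":0,"wz":0}]'
python3 - <<'E'
from meas import *
c=eyes.capture('wrist');cv2.imwrite('pics/w6.png',c['pixels'][:,:,::-1])
print(proj(c,(605,-346.5,114)),proj(c,(605,-346.5,0)))
go((605,-346.5,100),6.2)
E
```

```text
time_s: 10.37
eef_pos: [603.5, -352.8, 202.0]
ee_rot: [-0.524, 0.526, -0.475, 0.472]
force: [-0.8, -0.1, -0.9]
grip_width: 0.933
time_s: 10.45
eef_pos: [604.4, -348.1, 202.8]
ee_rot: [-0.526, 0.526, -0.474, 0.471]
force: [0.6, 0.7, 0.3]
grip_width: 0.933
[278.7289271  213.45612917] [278.52299095 176.38916434]
10.5 [ 604.8 -346.5  203.6] F [-0.8  1.1 -0.4] g 80.2 jaw yaw 6.2 tooly [-0.003  0.002 -1.   ] j6 [-0.69 -0.8 ]
delta tx,ty,tz total [  0.3 103.6   0.4]
rotvec [ 0.0023 -0.0001 -0.0027]  delta after turning [ -0.  103.6   0.2]
```

View pics/w6.png

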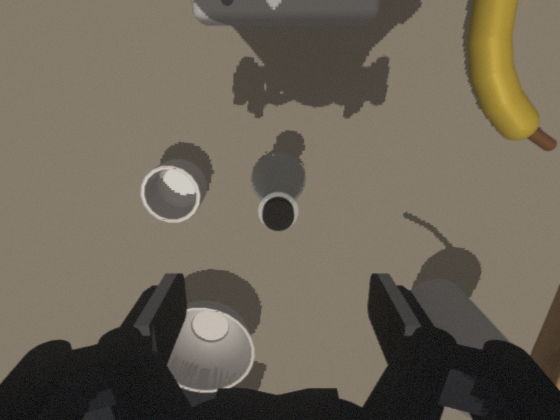

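```bash
python3 -m handwheel '[{"grip":80,"tx":-0.3,"ty":25,"tz":-0.5,"wx":0,"wy":0,"wz":0},{"grip":80,"tx":0,"ty":35,"tz":0,"wx":0,"wy":0,"wz":0},{"grip":80,"tx":0,"ty":35,"tz":0,"wx":0,"wy":0,"wz":0},{"grip":70,"tx":0,"ty":30,"tz":0,"wx":0,"wy":0,"wz":0},{"grip":60,"tx":0,"ty":16,"tz":0,"wx":0,"wy":0,"wz":0},{"grip":50,"tx":0,"ty":0,"tz":0,"wx":0,"wy":0,"wz":0},{"grip":45,"tx":0,"ty":0,"tz":0,"wx":0,"wy":0,"wz":0},{"grip":40,"tx":0,"ty":0,"tz":0,"wx":0,"wy":0,"wz":0},{"grip":38,"tx":0,"ty":0,"tz":0,"wx":0,"wy":0,"wz":0},{"grip":36,"tx":0,"ty":0,"tz":0,"wx":0,"wy":0,"wz":0}]'
python3 - <<'E'
from meas import *
c=eyes.capture('wrist');cv2.imwrite('pics/w7.png',c['pixels'][:,:,::-1]);st()
c=eyes.capture('side');crop(c,300,310,430,410,6,'pics/s7.png')
E
```

```text
time_s: 11.33
eef_pos: [605.4, -346.4, 66.4]
ee_rot: [0.527, -0.527, 0.471, -0.473]
force: [-0.0, 0.2, 0.1]
grip_width: 0.422
11.38 [ 605.2 -346.5   66.1] F [-0.1 -0.2  0.4] g 36.2 jaw yaw 6.3 tooly [ 0.001 -0.001 -1.   ] j6 [-0.69 -0.8 ]
```

View pics/w7.png

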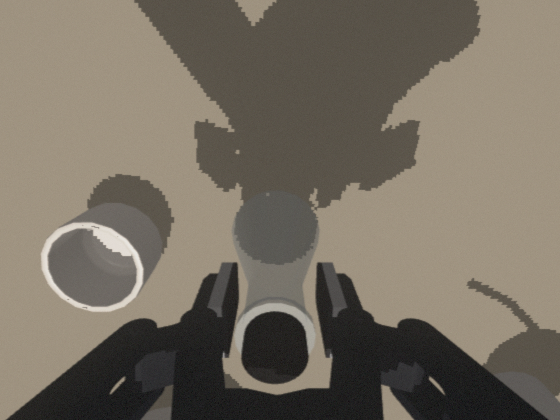

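View pics/s7.png

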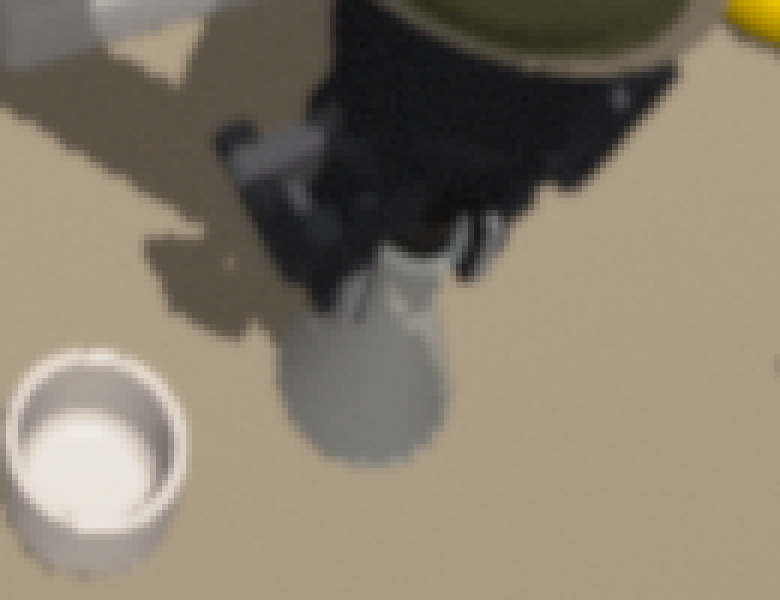

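```bash
python3 -m handwheel '[{"grip":36,"tx":0,"ty":3.5,"tz":0,"wx":0,"wy":0,"wz":0},{"grip":30,"tx":0,"ty":0,"tz":0,"wx":0,"wy":0,"wz":0},{"grip":27,"tx":0,"ty":0,"tz":0,"wx":0,"wy":0,"wz":0},{"grip":24,"tx":0,"ty":0,"tz":0,"wx":0,"wy":0,"wz":0},{"grip":20,"tx":0,"ty":0,"tz":0,"wx":0,"wy":0,"wz":0},{"grip":20,"tx":0,"ty":0,"tz":0,"wx":0,"wy":0,"wz":0}]' 40
python3 -m handwheel '[{"grip":20,"tx":0,"ty":-4,"tz":0,"wx":0,"wy":0,"wz":0},{"grip":20,"tx":0,"ty":-12,"tz":0,"wx":0,"wy":0,"wz":0},{"grip":20,"tx":0,"ty":-20,"tz":0,"wx":0,"wy":0,"wz":0},{"grip":20,"tx":0,"ty":-20,"tz":0,"wx":0,"wy":0,"wz":0},{"grip":20,"tx":0,"ty":-20,"tz":0,"wx":0,"wy":0,"wz":0},{"grip":20,"tx":0,"ty":-10,"tz":0,"wx":0,"wy":0,"wz":0},{"grip":20,"tx":0,"ty":0,"tz":0,"wx":0,"wy":0,"wz":0}]'
python3 - <<'E'
from meas import *
c=eyes.capture('wrist');cv2.imwrite('pics/w8.png',c['pixels'][:,:,::-1]);go((573,-1,148),6.2)
E
```

```text
time_s: 11.93
eef_pos: [604.7, -346.3, 61.2]
ee_rot: [-0.526, 0.527, -0.472, 0.472]
force: [-0.4, 0.5, -1.6]
grip_width: 0.299
time_s: 12.52
eef_pos: [605.7, -346.9, 150.9]
ee_rot: [0.527, -0.526, 0.47, -0.474]
force: [0.6, 0.0, -0.0]
grip_width: 0.297
12.57 [ 605.1 -346.5  148.6] F [-0.2 -0.5 -1.3] g 25.1 jaw yaw 6.2 tooly [ 0.002 -0.001 -1.   ] j6 [-0.69 -0.8 ]
delta tx,ty,tz total [-347.     0.     5.7]
rotvec [-0.0016  0.0008  0.0017]  delta after turning [-347.     0.6    5.4]
```

View pics/w8.png

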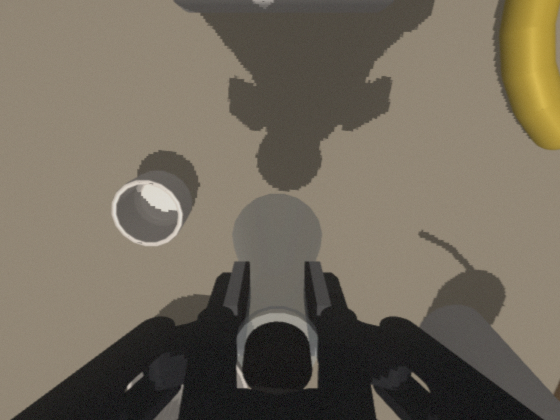

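```bash
python3 -m handwheel '[{"grip":20,"tx":-20,"ty":0,"tz":0.4,"wx":0,"wy":0,"wz":0},{"grip":20,"tx":-35,"ty":0,"tz":0.6,"wx":0,"wy":0,"wz":0},{"grip":20,"tx":-38,"ty":0,"tz":0.6,"wx":0,"wy":0,"wz":0},{"grip":20,"tx":-38,"ty":0,"tz":0.6,"wx":0,"wy":0,"wz":0},{"grip":20,"tx":-38,"ty":0,"tz":0.6,"wx":0,"wy":0,"wz":0},{"grip":20,"tx":-38,"ty":0,"tz":0.6,"wx":0,"wy":0,"wz":0},{"grip":20,"tx":-38,"ty":0,"tz":0.6,"wx":0,"wy":0,"wz":0},{"grip":20,"tx":-38,"ty":0,"tz":0.6,"wx":0,"wy":0,"wz":0},{"grip":20,"tx":-35,"ty":0,"tz":0.6,"wx":0,"wy":0,"wz":0},{"grip":20,"tx":-20,"ty":0,"tz":0.4,"wx":0,"wy":0,"wz":0}]'
python3 -m handwheel '[{"grip":20,"tx":-9,"ty":0,"tz":0,"wx":0,"wy":0,"wz":0},{"grip":20,"tx":0,"ty":0,"tz":0,"wx":0,"wy":0,"wz":0},{"grip":20,"tx":0,"ty":0,"tz":0,"wx":0,"wy":0,"wz":0}]'
python3 - <<'E'
from meas import *
c=eyes.capture('wrist');cv2.imwrite('pics/w9.png',c['pixels'][:,:,::-1]);go((573,-1,76.5),6.2)
p=toolR()[1]; print(proj(c,p-[0,0,62]),proj(c,p+[0,0,52]),proj(c,(573,-1,14)))
E
```

```text
time_s: 13.4
eef_pos: [572.2, -6.1, 146.1]
ee_rot: [-0.527, 0.527, -0.472, 0.47]
force: [0.5, 0.0, -0.7]
grip_width: 0.293
time_s: 13.65
eef_pos: [572.5, -1.4, 146.7]
ee_rot: [-0.526, 0.527, -0.472, 0.472]
force: [-0.5, -0.9, -0.8]
grip_width: 0.293
13.7 [572.6  -1.9 146.8] F [ 0.1  0.2 -0.3] g 24.7 jaw yaw 6.2 tooly [-0.001 -0.    -1.   ] j6 [-0.21 -0.32]
delta tx,ty,tz total [-0.9 70.3  0.5]
rotvec [ 0.0008 -0.0002  0.0001]  delta after turning [-0.9 70.3  0.5]
[277.41692018 230.24331177] [277.52315   363.7730406] [277.95817842 196.77528893]
```

View pics/w9.png

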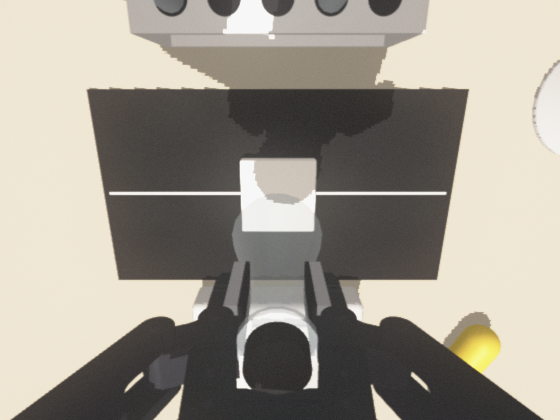

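```bash
python3 - <<'E'
from meas import *
c=eyes.capture('wrist');p=toolR()[1];print(p)
p=np.array([572.7,-1.5,146.9])
for h,r in ((0,28),(10,25.7),(104,15),(98,15)):
    P=np.array([proj(c,p+[r*np.cos(a),r*np.sin(a),h-62]) for a in np.linspace(0,6.28,73)]);print(h,"rows",P[:,1].min().round(1),P[:,1].max().round(1),"cols",P[:,0].min().round(1),P[:,0].max().round(1))
crop(c,220,180,340,310,5,'pics/w10.png')
E
```

```text
[572.71709409  -2.14667236 146.90180164]
0 rows 186.2 268.0 cols 233.4 321.5
10 rows 194.5 272.5 cols 235.2 319.7
104 rows 303.7 374.1 cols 235.0 320.4
98 rows 293.8 362.0 cols 236.9 318.4
```

View pics/w10.png

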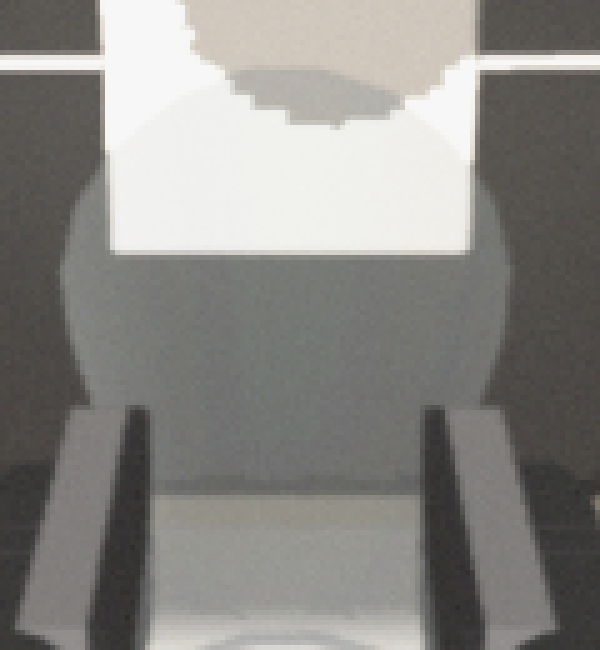

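```bash
python3 -m handwheel '[{"grip":20,"tx":-1.2,"ty":10,"tz":0.2,"wx":0,"wy":0,"wz":0},{"grip":20,"tx":0,"ty":20,"tz":0,"wx":0,"wy":0,"wz":0},{"grip":20,"tx":0,"ty":20,"tz":0,"wx":0,"wy":0,"wz":0},{"grip":20,"tx":0,"ty":10,"tz":0,"wx":0,"wy":0,"wz":0},{"grip":20,"tx":0,"ty":5,"tz":0,"wx":0,"wy":0,"wz":0},{"grip":20,"tx":0,"ty":1,"tz":0,"wx":0,"wy":0,"wz":0},{"grip":20,"tx":0,"ty":1,"tz":0,"wx":0,"wy":0,"wz":0},{"grip":20,"tx":0,"ty":0,"tz":0,"wx":0,"wy":0,"wz":0},{"grip":20,"tx":0,"ty":0,"tz":0,"wx":0,"wy":0,"wz":0}]'
python3 -m handwheel '[{"grip":20,"tx":0,"ty":1,"tz":0,"wx":0,"wy":0,"wz":0},{"grip":20,"tx":0,"ty":0,"tz":0,"wx":0,"wy":0,"wz":0}]'
python3 -m handwheel '[{"grip":20,"tx":0,"ty":1,"tz":0,"wx":0,"wy":0,"wz":0},{"grip":20,"tx":0,"ty":0,"tz":0,"wx":0,"wy":0,"wz":0}]'
```

```text
time_s: 14.5
eef_pos: [573.1, 0.4, 81.1]
ee_rot: [0.527, -0.526, 0.472, -0.472]
force: [0.2, 0.1, -1.4]
grip_width: 0.293
time_s: 14.67
eef_pos: [572.8, 0.5, 79.6]
ee_rot: [0.527, -0.526, 0.472, -0.472]
force: [0.9, 0.0, -1.5]
grip_width: 0.288
time_s: 14.83
eef_pos: [572.7, 0.5, 78.3]
ee_rot: [-0.526, 0.527, -0.472, 0.472]
force: [0.5, 0.3, -0.2]
grip_width: 0.292
```

```bash
python3 -m handwheel '[{"grip":20,"tx":0.4,"ty":0.8,"tz":0,"wx":0,"wy":0,"wz":0},{"grip":20,"tx":0,"ty":0,"tz":0,"wx":0,"wy":0,"wz":0}]'
python3 -m handwheel '[{"grip":20,"tx":0,"ty":0.8,"tz":0,"wx":0,"wy":0,"wz":0},{"grip":20,"tx":0,"ty":0,"tz":0,"wx":0,"wy":0,"wz":0}]'
python3 -c "
from h import *
c=eyes.capture('side');crop(c,220,150,360,290,4,'pics/s11.png');c=eyes.capture('top');crop(c,220,150,360,290,4,'pics/t11.png');st()"
```

```text
time_s: 15.0
eef_pos: [572.7, 0.0, 77.4]
ee_rot: [-0.526, 0.527, -0.472, 0.472]
force: [0.4, -0.8, -1.4]
grip_width: 0.297
time_s: 15.17
eef_pos: [572.7, 0.1, 76.6]
ee_rot: [-0.526, 0.527, -0.472, 0.472]
force: [-0.9, -0.4, -0.6]
grip_width: 0.296
15.27 [5.727e+02 1.000e-01 7.670e+01] F [-0.  -0.1 -0.7] g 24.4 jaw yaw 6.2 tooly [-0.  0. -1.] j6 [-0.2  -0.31]
```

View pics/s11.png

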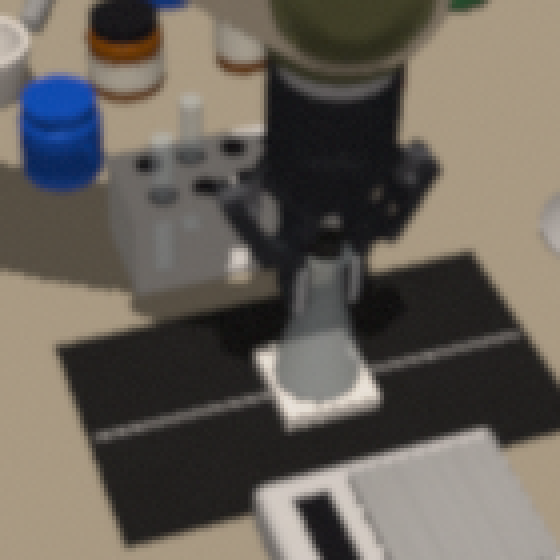

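```bash
python3 - <<'E'
from meas import *
c=eyes.capture('side')
for z in (14,15,19):
    P=np.array([proj(c,np.array([572.8,-0.7,z])+[28*np.cos(a),28*np.sin(a),0]) for a in np.linspace(0,6.28,73)]);print(z,"rows",P[:,1].min().round(1),P[:,1].max().round(1),"cols",P[:,0].min().round(1),P[:,0].max().round(1))
a=np.radians(6.2);u=np.array([np.cos(a),np.sin(a),0]);v=np.array([-u[1],u[0],0])
for i,j in ((-1,-1),(-1,1),(1,1),(1,-1)): print(proj(c,np.array([572.8,-.7,14])+31*i*u+31*j*v))
crop(c,270,220,330,265,12,'pics/s12.png')
E
```

```text
14 rows 234.3 250.5 cols 288.0 310.0
15 rows 234.1 250.2 cols 288.0 310.1
19 rows 233.0 249.1 cols 288.1 310.2
[291.73670331 253.8381772 ]
[283.4860799  236.58998438]
[305.85252762 231.29749454]
[314.96523749 248.03096298]
```

View pics/s12.png

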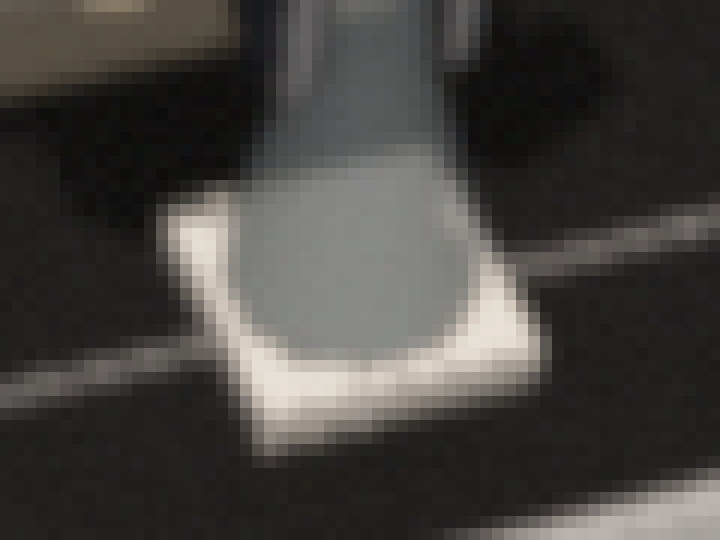

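```bash
python3 -m handwheel '[{"grip":20,"tx":0,"ty":0.8,"tz":0,"wx":0,"wy":0,"wz":0},{"grip":20,"tx":0,"ty":0,"tz":0,"wx":0,"wy":0,"wz":0}]'
python3 -m handwheel '[{"grip":20,"tx":0,"ty":0.6,"tz":0,"wx":0,"wy":0,"wz":0},{"grip":20,"tx":0,"ty":0,"tz":0,"wx":0,"wy":0,"wz":0}]'
```

```text
time_s: 15.48
eef_pos: [572.7, 0.1, 75.7]
ee_rot: [-0.526, 0.527, -0.472, 0.472]
force: [-1.2, -0.4, -1.5]
grip_width: 0.297
time_s: 15.65
eef_pos: [572.7, 0.1, 75.2]
ee_rot: [-0.526, 0.527, -0.472, 0.472]
force: [1.3, 0.2, -1.5]
grip_width: 0.294
```

```bash
python3 -m handwheel '[{"grip":20,"tx":0,"ty":0.6,"tz":0,"wx":0,"wy":0,"wz":0},{"grip":20,"tx":0,"ty":0,"tz":0,"wx":0,"wy":0,"wz":0}]'
```

```text
time_s: 15.82
eef_pos: [572.8, 0.1, 75.0]
ee_rot: [0.527, -0.526, 0.472, -0.472]
force: [-1.5, 0.3, 2.3]
grip_width: 0.292
```

Contact. Release and rise.

```bash
python3 -m handwheel '[{"grip":25,"tx":0,"ty":0.2,"tz":0,"wx":0,"wy":0,"wz":0},{"grip":28,"tx":0,"ty":0,"tz":0,"wx":0,"wy":0,"wz":0},{"grip":34,"tx":0,"ty":0,"tz":0,"wx":0,"wy":0,"wz":0},{"grip":44,"tx":0,"ty":0,"tz":0,"wx":0,"wy":0,"wz":0},{"grip":60,"tx":0,"ty":0,"tz":0,"wx":0,"wy":0,"wz":0},{"grip":70,"tx":0,"ty":0,"tz":0,"wx":0,"wy":0,"wz":0},{"grip":70,"tx":0,"ty":0,"tz":0,"wx":0,"wy":0,"wz":0}]'
python3 -m handwheel '[{"grip":70,"tx":0,"ty":-10,"tz":0,"wx":0,"wy":0,"wz":0},{"grip":70,"tx":0,"ty":-30,"tz":0,"wx":0,"wy":0,"wz":0},{"grip":70,"tx":0,"ty":-38,"tz":0,"wx":0,"wy":0,"wz":0},{"grip":70,"tx":0,"ty":-38,"tz":0,"wx":0,"wy":0,"wz":0},{"grip":70,"tx":0,"ty":0,"tz":0,"wx":0,"wy":0,"wz":0}]'
python3 - <<'E'
from meas import *
c=eyes.capture('wrist');cv2.imwrite('pics/w13.png',c['pixels'][:,:,::-1]);go((605.4,353.5,190),96.2)
p=proj(c,(572.8,-.7,128));print(p)
E
```

```text
time_s: 16.4
eef_pos: [572.7, 0.1, 74.4]
ee_rot: [-0.526, 0.526, -0.472, 0.472]
force: [-0.3, 0.8, -0.3]
grip_width: 0.817
time_s: 16.82
eef_pos: [575.4, -0.4, 198.9]
ee_rot: [0.529, -0.524, 0.468, -0.476]
force: [0.6, -0.1, 1.0]
grip_width: 0.82
16.87 [ 5.743e+02 -2.000e-01  1.952e+02] F [ 0.7  0.1 -1.1] g 70.0 jaw yaw 6.3 tooly [ 0.008 -0.002 -1.   ] j6 [-0.2  -0.31]
delta tx,ty,tz total [-348.2    4.9   69.4]
rotvec [-0.0043 -1.5699  0.0085]  delta after turning [ 69.1   5.2 348.2]
[271.8510546  223.95233857]
```

View pics/w13.png

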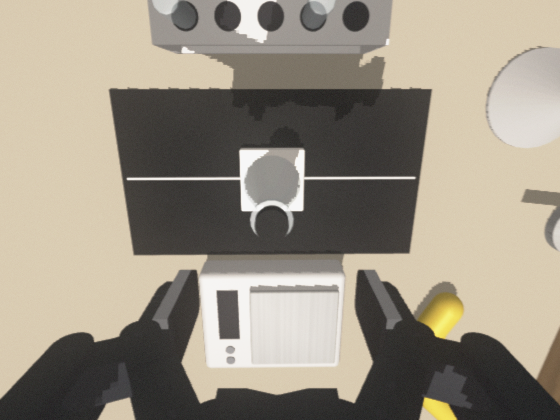

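```bash
python3 -m handwheel '[{"grip":80,"tx":0,"ty":0,"tz":0,"wx":0,"wy":-0.12,"wz":0},{"grip":80,"tx":0,"ty":0,"tz":0,"wx":0,"wy":-0.12,"wz":0},{"grip":80,"tx":0,"ty":0,"tz":0,"wx":0,"wy":-0.12,"wz":0},{"grip":80,"tx":0,"ty":0,"tz":0,"wx":0,"wy":-0.12,"wz":0},{"grip":80,"tx":0,"ty":0,"tz":0,"wx":0,"wy":-0.12,"wz":0},{"grip":80,"tx":0,"ty":0,"tz":0,"wx":0,"wy":-0.12,"wz":0},{"grip":80,"tx":0,"ty":0,"tz":0,"wx":0,"wy":-0.12,"wz":0},{"grip":80,"tx":0,"ty":0,"tz":0,"wx":0,"wy":-0.12,"wz":0},{"grip":80,"tx":0,"ty":0,"tz":0,"wx":0,"wy":-0.12,"wz":0},{"grip":80,"tx":0,"ty":0,"tz":0,"wx":0,"wy":-0.12,"wz":0}]'
python3 -m handwheel '[{"grip":80,"tx":0,"ty":0,"tz":0,"wx":0,"wy":-0.12,"wz":0},{"grip":80,"tx":0,"ty":0,"tz":0,"wx":0,"wy":-0.12,"wz":0},{"grip":80,"tx":0,"ty":0,"tz":0,"wx":0,"wy":-0.12,"wz":0},{"grip":80,"tx":0,"ty":0,"tz":0,"wx":0,"wy":-0.01,"wz":0},{"grip":80,"tx":0,"ty":0,"tz":0,"wx":0,"wy":0,"wz":0}]'
python3 - <<'E'
from meas import *
go((605.4,353.5,190),96.2)
c=eyes.capture('top');im=c["pixels"].astype(int);crop(c,220,130,400,270,4,'pics/t14.png')
E
```

```text
time_s: 17.7
eef_pos: [572.4, 0.1, 190.0]
ee_rot: [0.701, -0.701, 0.091, -0.09]
force: [-0.9, 0.2, -0.8]
grip_width: 0.935
time_s: 18.12
eef_pos: [572.5, 0.1, 190.2]
ee_rot: [0.706, -0.706, -0.037, 0.038]
force: [0.4, 0.2, -0.1]
grip_width: 0.941
18.12 [5.725e+02 1.000e-01 1.902e+02] F [ 0.4  0.2 -0.1] g 80.4 jaw yaw 96.0 tooly [-0.001  0.    -1.   ] j6 [-0.2  -1.88]
delta tx,ty,tz total [6.99e+01 2.00e-01 3.48e+02]
rotvec [-0.0003 -0.0028 -0.0007]  delta after turning [7.090e+01 2.000e-01 3.478e+02]
```

View pics/t14.png

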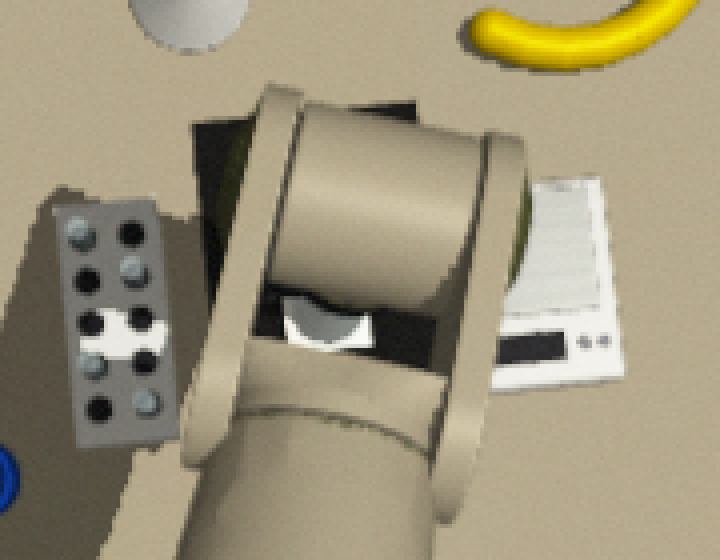

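```bash
python3 -m handwheel '[{"grip":80,"tx":7.8,"ty":0,"tz":38.7,"wx":0,"wy":0,"wz":0},{"grip":80,"tx":7.8,"ty":0,"tz":38.7,"wx":0,"wy":0,"wz":0},{"grip":80,"tx":7.8,"ty":0,"tz":38.7,"wx":0,"wy":0,"wz":0},{"grip":80,"tx":7.8,"ty":0,"tz":38.7,"wx":0,"wy":0,"wz":0},{"grip":80,"tx":7.8,"ty":0,"tz":38.7,"wx":0,"wy":0,"wz":0},{"grip":80,"tx":7.8,"ty":0,"tz":38.7,"wx":0,"wy":0,"wz":0},{"grip":80,"tx":7.8,"ty":0,"tz":38.7,"wx":0,"wy":0,"wz":0},{"grip":80,"tx":7.8,"ty":0,"tz":38.7,"wx":0,"wy":0,"wz":0},{"grip":80,"tx":7.8,"ty":0,"tz":38.7,"wx":0,"wy":-0.003,"wz":0}]'
python3 -m handwheel '[{"grip":80,"tx":0,"ty":0,"tz":0,"wx":0,"wy":0,"wz":0},{"grip":80,"tx":0,"ty":0,"tz":0,"wx":0,"wy":0,"wz":0},{"grip":80,"tx":0,"ty":0,"tz":0,"wx":0,"wy":0,"wz":0}]'
python3 - <<'E'
from meas import *
c=eyes.capture('wrist');cv2.imwrite('pics/w15.png',c['pixels'][:,:,::-1])
print(proj(c,(605.4,353.5,100)),proj(c,(605.4,353.5,0)),proj(c,(510,345.7,66)))
go((605.4,353.5,30),96.2)
E
```

```text
time_s: 18.92
eef_pos: [604.5, 355.9, 190.4]
ee_rot: [-0.706, 0.706, 0.038, -0.038]
force: [1.4, -0.5, 0.8]
grip_width: 0.934
time_s: 19.17
eef_pos: [604.8, 353.6, 190.1]
ee_rot: [-0.706, 0.706, 0.038, -0.039]
force: [-0.2, -0.1, -0.2]
grip_width: 0.939
[275.61102939 214.90944267] [275.94302975 180.65895505] [279.46698573  73.52216101]
19.22 [605.1 352.9 190.5] F [ 0.  -0.   0.3] g 79.8 jaw yaw 96.2 tooly [-0. -0. -1.] j6 [ 0.36 -1.32]
delta tx,ty,tz total [  0.5 160.5   0.6]
rotvec [ 0.0004  0.0006 -0.0003]  delta after turning [  0.4 160.5   0.5]
```

View pics/w15.png

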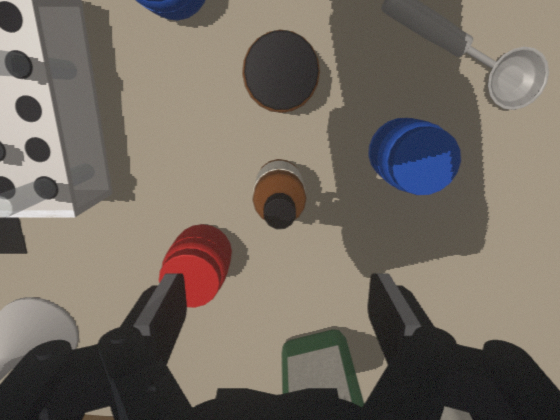

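```bash
python3 - <<'E'
from meas import *
c=eyes.capture('wrist');im=c['pixels'].astype(int)
dark=im.max(2)<60
for n,p,z in (("cap",(279,211),100),("lid",(281,70),66)):
    k,ce,s=pick(cv2.morphologyEx(dark.astype(np.uint8),cv2.MORPH_OPEN,np.ones((3,3))),p);print(n,ce,s,ray(c,ce,z))
print("red",ray(c,(192,282),66),"blue",ray(c,(425,160),66))
st()
c=eyes.capture('top');im=c['pixels'].astype(int)
for n,p,z in (("cap",(172,191),100),("lid",(177,227),66)):
    k,ce,s=pick(im.max(2)<50,p);print(n,ce,s,ray(c,ce,z))
E
```

```text
cap [280.53407821 209.98659218] [265 193  32  35 895] [601.69790491 356.02275057 100.        ]
lid [275.89473684  60.15789474] [274  58   5   5  19] [501.71396481 341.6725717   66.        ]
red [688.1596511  288.05304288  66.        ] blue [560.13560319 464.66437268  66.        ]
19.27 [605.2 352.7 190.7] F [-0.2  0.1  0.4] g 80.0 jaw yaw 96.2 tooly [-0. -0. -1.] j6 [ 0.36 -1.32]
cap [172.64814815 190.59259259] [169 187   8   9  54] [605.77587439 352.02262511 100.        ]
lid [178.67105263 226.89035088] [170 218  17  18 228] [509.23467612 341.53536018  66.        ]
```

```bash
python3 -m handwheel '[{"grip":85,"tx":-0.3,"ty":25,"tz":1.7,"wx":0,"wy":0,"wz":0},{"grip":85,"tx":0,"ty":35,"tz":0,"wx":0,"wy":0,"wz":0},{"grip":85,"tx":0,"ty":35,"tz":0,"wx":0,"wy":0,"wz":0},{"grip":80,"tx":0,"ty":30,"tz":0,"wx":0,"wy":0,"wz":0},{"grip":75,"tx":0,"ty":20,"tz":0,"wx":0,"wy":0,"wz":0},{"grip":70,"tx":0,"ty":9,"tz":0,"wx":0,"wy":0,"wz":0},{"grip":65,"tx":0,"ty":0,"tz":0,"wx":0,"wy":0,"wz":0},{"grip":60,"tx":0,"ty":0,"tz":0,"wx":0,"wy":0,"wz":0},{"grip":56,"tx":0,"ty":0,"tz":0,"wx":0,"wy":0,"wz":0},{"grip":56,"tx":0,"ty":0,"tz":0,"wx":0,"wy":0,"wz":0}]'
python3 - <<'E'
from meas import *
c=eyes.capture('wrist');cv2.imwrite('pics/w16.png',c['pixels'][:,:,::-1]);st()
E
```

```text
time_s: 20.15
eef_pos: [605.3, 355.8, 38.5]
ee_rot: [0.706, -0.706, -0.04, 0.038]
force: [-0.5, 0.5, -0.2]
grip_width: 0.653
20.2 [605.1 355.8  38.2] F [ 0.6 -0.2 -0. ] g 55.9 jaw yaw 96.4 tooly [ 0.002  0.001 -1.   ] j6 [ 0.37 -1.32]
```

View pics/w16.png

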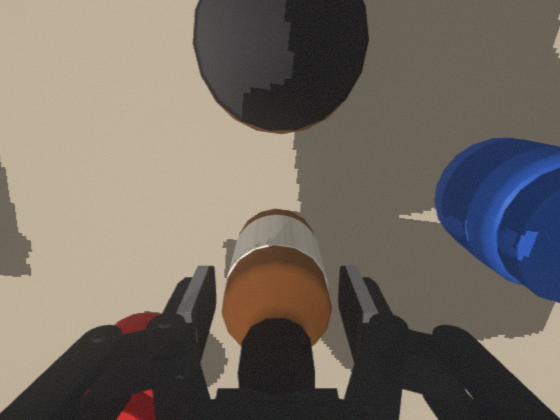

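```bash
python3 -m handwheel '[{"grip":52,"tx":0,"ty":1.5,"tz":0,"wx":0,"wy":0,"wz":0},{"grip":48,"tx":0,"ty":0,"tz":0,"wx":0,"wy":0,"wz":0},{"grip":44,"tx":0,"ty":0,"tz":0,"wx":0,"wy":0,"wz":0},{"grip":38,"tx":0,"ty":0,"tz":0,"wx":0,"wy":0,"wz":0},{"grip":38,"tx":0,"ty":0,"tz":0,"wx":0,"wy":0,"wz":0},{"grip":38,"tx":0,"ty":0,"tz":0,"wx":0,"wy":0,"wz":0}]' 45
python3 -m handwheel '[{"grip":38,"tx":0,"ty":-4,"tz":0,"wx":0,"wy":0,"wz":0},{"grip":38,"tx":0,"ty":-15,"tz":0,"wx":0,"wy":0,"wz":0},{"grip":38,"tx":0,"ty":-30,"tz":0,"wx":0,"wy":0,"wz":0},{"grip":38,"tx":0,"ty":-30,"tz":0,"wx":0,"wy":0,"wz":0},{"grip":38,"tx":0,"ty":-30,"tz":0,"wx":0,"wy":0,"wz":0},{"grip":38,"tx":0,"ty":-30,"tz":0,"wx":0,"wy":0,"wz":0},{"grip":38,"tx":0,"ty":-15,"tz":0,"wx":0,"wy":0,"wz":0},{"grip":38,"tx":0,"ty":0,"tz":0,"wx":0,"wy":0,"wz":0},{"grip":38,"tx":0,"ty":0,"tz":0,"wx":0,"wy":0,"wz":0}]'
python3 - <<'E'
from meas import *
c=eyes.capture('wrist');cv2.imwrite('pics/w17.png',c['pixels'][:,:,::-1]);go((655.5,8.0,190),96.2)
E
```

```text
time_s: 20.7
eef_pos: [604.7, 355.6, 35.5]
ee_rot: [0.706, -0.706, -0.04, 0.039]
force: [-0.7, -0.7, 2.7]
grip_width: 0.501
time_s: 21.45
eef_pos: [604.2, 355.6, 188.4]
ee_rot: [-0.706, 0.706, 0.039, -0.039]
force: [0.4, -0.3, -1.9]
grip_width: 0.504
21.5 [603.8 355.4 187.1] F [-0.3 -0.  -2.7] g 43.0 jaw yaw 96.4 tooly [-0.003 -0.001 -1.   ] j6 [ 0.37 -1.32]
delta tx,ty,tz total [  12.8   -2.7 -351. ]
rotvec [ 0.0007  0.003  -0.0028]  delta after turning [  13.8   -2.9 -350.9]
```

View pics/w17.png

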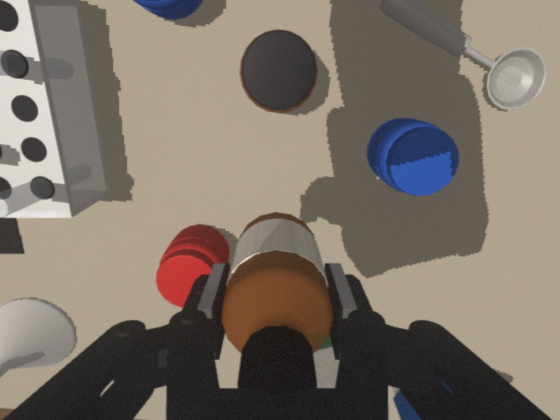

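```bash
python3 -m handwheel '[{"grip":38,"tx":0.8,"ty":0,"tz":-20,"wx":0,"wy":0,"wz":0},{"grip":38,"tx":1.5,"ty":0,"tz":-35,"wx":0,"wy":0,"wz":0},{"grip":38,"tx":1.5,"ty":0,"tz":-38,"wx":0,"wy":0,"wz":0},{"grip":38,"tx":1.5,"ty":0,"tz":-38,"wx":0,"wy":0,"wz":0},{"grip":38,"tx":1.5,"ty":0,"tz":-38,"wx":0,"wy":0,"wz":0},{"grip":38,"tx":1.5,"ty":0,"tz":-38,"wx":0,"wy":0,"wz":0},{"grip":38,"tx":1.5,"ty":0,"tz":-38,"wx":0,"wy":0,"wz":0},{"grip":38,"tx":1.5,"ty":0,"tz":-38,"wx":0,"wy":0,"wz":0},{"grip":38,"tx":1.5,"ty":0,"tz":-38,"wx":0,"wy":0,"wz":0},{"grip":38,"tx":1,"ty":0,"tz":-20,"wx":0,"wy":0.003,"wz":0}]'
python3 -m handwheel '[{"grip":38,"tx":0,"ty":0,"tz":-10,"wx":0,"wy":0,"wz":0},{"grip":38,"tx":0,"ty":0,"tz":0,"wx":0,"wy":0,"wz":0},{"grip":38,"tx":0,"ty":0,"tz":0,"wx":0,"wy":0,"wz":0},{"grip":38,"tx":0,"ty":0,"tz":0,"wx":0,"wy":0,"wz":0}]'
python3 - <<'E'
from meas import *
c=eyes.capture('wrist');cv2.imwrite('pics/w18.png',c['pixels'][:,:,::-1]);go((655.5,8.2,38),96.2)
E
```

```text
time_s: 22.33
eef_pos: [655.4, 14.0, 186.4]
ee_rot: [-0.706, 0.706, 0.036, -0.039]
force: [0.6, -0.4, -1.8]
grip_width: 0.497
time_s: 22.67
eef_pos: [656.7, 10.1, 188.4]
ee_rot: [0.706, -0.706, -0.039, 0.039]
force: [-0.1, 0.7, -2.7]
grip_width: 0.499
22.72 [656.8  10.2 188.6] F [ 0.1  1.1 -2.3] g 43.0 jaw yaw 96.3 tooly [-0.001  0.    -1.   ] j6 [-0.16 -1.84]
delta tx,ty,tz total [ -1.4 150.6  -1.9]
rotvec [-0.0005  0.0021 -0.0007]  delta after turning [ -1.5 150.6  -1.8]
```

View pics/w18.png

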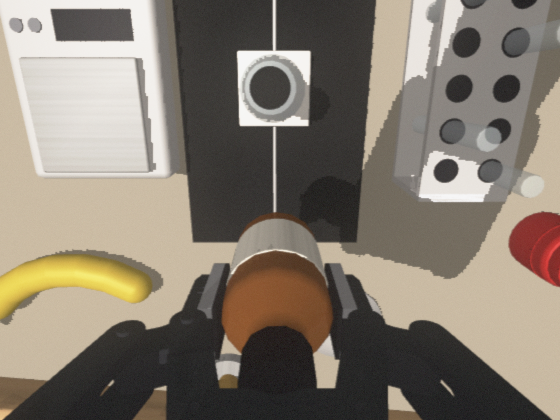

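```bash
python3 - <<'E'
from meas import *
c=eyes.capture('wrist');R,p=toolR();print(R.T@(-c["R"].T@c["t"]-p))
E
python3 -m handwheel '[{"grip":38,"tx":-1.4,"ty":20,"tz":-1.8,"wx":0,"wy":0,"wz":0},{"grip":38,"tx":0,"ty":30,"tz":0,"wx":0,"wy":0,"wz":0},{"grip":38,"tx":0,"ty":30,"tz":0,"wx":0,"wy":0,"wz":0},{"grip":38,"tx":0,"ty":30,"tz":0,"wx":0,"wy":0,"wz":0},{"grip":38,"tx":0,"ty":20,"tz":0,"wx":0,"wy":0,"wz":0},{"grip":38,"tx":0,"ty":10,"tz":0,"wx":0,"wy":0,"wz":0},{"grip":38,"tx":0,"ty":4,"tz":0,"wx":0,"wy":0,"wz":0},{"grip":38,"tx":0,"ty":0,"tz":0,"wx":0,"wy":0,"wz":0},{"grip":38,"tx":0,"ty":0,"tz":0,"wx":0,"wy":0,"wz":0}]'
python3 - <<'E'
from meas import *
c=eyes.capture('wrist');cv2.imwrite('pics/w19.png',c['pixels'][:,:,::-1]);go((655.5,8.2,38),96.2)
c=eyes.capture('side');crop(c,220,150,400,290,4,'pics/s19.png')
E
```

```text
[ -83.14224846 -142.34962819    0.70083195]
time_s: 23.52
eef_pos: [656.7, 6.6, 46.5]
ee_rot: [-0.706, 0.706, 0.039, -0.038]
force: [-0.1, -0.3, -1.6]
grip_width: 0.496
23.57 [656.7   6.4  46.7] F [ 0.7  0.4 -1.7] g 43.0 jaw yaw 96.2 tooly [ 0.003 -0.    -1.   ] j6 [-0.17 -1.85]
delta tx,ty,tz total [-1.1  8.7  1.9]
rotvec [0.0007 0.0003 0.0027]  delta after turning [-1.   8.7  1.9]
```

View pics/w19.png

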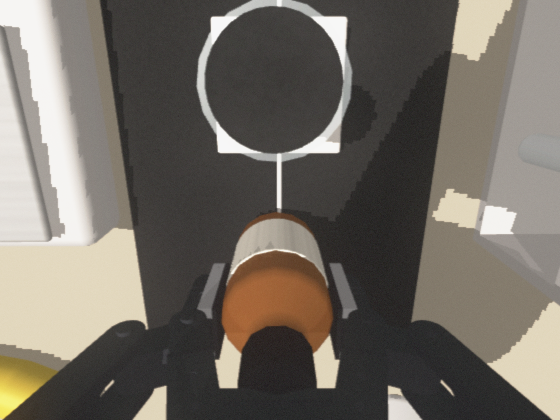

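View pics/s19.png

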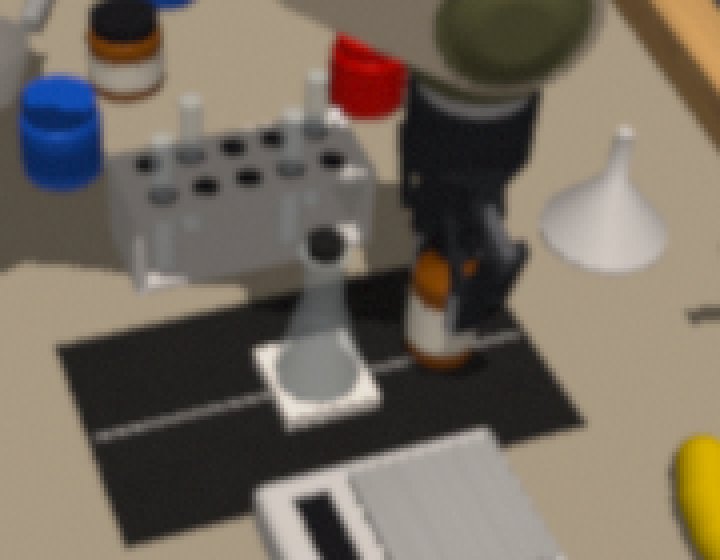

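```bash
python3 -m handwheel '[{"grip":38,"tx":-0.8,"ty":3,"tz":0.8,"wx":0,"wy":0,"wz":0},{"grip":38,"tx":0,"ty":2,"tz":0,"wx":0,"wy":0,"wz":0},{"grip":38,"tx":0,"ty":1,"tz":0,"wx":0,"wy":0,"wz":0},{"grip":38,"tx":0,"ty":0,"tz":0,"wx":0,"wy":0,"wz":0}]'
python3 -m handwheel '[{"grip":38,"tx":0,"ty":1,"tz":0,"wx":0,"wy":0,"wz":0},{"grip":38,"tx":0,"ty":0,"tz":0,"wx":0,"wy":0,"wz":0}]'
python3 -m handwheel '[{"grip":38,"tx":0,"ty":0.7,"tz":0,"wx":0,"wy":0,"wz":0},{"grip":38,"tx":0,"ty":0,"tz":0,"wx":0,"wy":0,"wz":0}]'
```

```text
time_s: 23.95
eef_pos: [654.9, 7.1, 38.8]
ee_rot: [0.706, -0.706, -0.038, 0.038]
force: [-0.8, 0.7, -2.1]
grip_width: 0.498
time_s: 24.12
eef_pos: [654.9, 7.0, 37.8]
ee_rot: [0.706, -0.706, -0.038, 0.038]
force: [-0.0, 0.3, -1.7]
grip_width: 0.502
time_s: 24.28
eef_pos: [655.1, 7.0, 37.5]
ee_rot: [-0.706, 0.706, 0.038, -0.038]
force: [-0.1, -0.4, -0.6]
grip_width: 0.5
```

```bash
python3 -m handwheel '[{"grip":38,"tx":0,"ty":0.6,"tz":0,"wx":0,"wy":0,"wz":0},{"grip":38,"tx":0,"ty":0,"tz":0,"wx":0,"wy":0,"wz":0}]'
```

```text
time_s: 24.45
eef_pos: [655.2, 7.0, 37.5]
ee_rot: [-0.706, 0.706, 0.039, -0.038]
force: [-1.3, 0.5, 5.3]
grip_width: 0.503
```

```bash
python3 -m handwheel '[{"grip":43,"tx":0,"ty":0,"tz":0,"wx":0,"wy":0,"wz":0},{"grip":46,"tx":0,"ty":0,"tz":0,"wx":0,"wy":0,"wz":0},{"grip":52,"tx":0,"ty":0,"tz":0,"wx":0,"wy":0,"wz":0},{"grip":62,"tx":0,"ty":0,"tz":0,"wx":0,"wy":0,"wz":0},{"grip":75,"tx":0,"ty":0,"tz":0,"wx":0,"wy":0,"wz":0},{"grip":75,"tx":0,"ty":0,"tz":0,"wx":0,"wy":0,"wz":0}]'
python3 -m handwheel '[{"grip":75,"tx":0,"ty":-10,"tz":0,"wx":0,"wy":0,"wz":0},{"grip":75,"tx":0,"ty":-30,"tz":0,"wx":0,"wy":0,"wz":0},{"grip":75,"tx":0,"ty":-38,"tz":0,"wx":0,"wy":0,"wz":0},{"grip":75,"tx":0,"ty":-38,"tz":0,"wx":0,"wy":0,"wz":0},{"grip":75,"tx":0,"ty":-34,"tz":0,"wx":0,"wy":0,"wz":0},{"grip":75,"tx":0,"ty":0,"tz":0,"wx":0,"wy":0,"wz":0},{"grip":80,"tx":0,"ty":0,"tz":0,"wx":0,"wy":0,"wz":0}]'
python3 - <<'E'
from meas import *
c=eyes.capture('wrist');cv2.imwrite('pics/w20.png',c['pixels'][:,:,::-1]);go((509.5,346,187),96.2)
print(proj(c,(655.1,8,2)),proj(c,(655.1,8,102)))
c=eyes.capture('side');crop(c,220,150,400,290,4,'pics/s20.png')
E
```

```text
time_s: 24.95
eef_pos: [654.9, 7.0, 36.5]
ee_rot: [0.706, -0.706, -0.038, 0.038]
force: [0.3, 0.7, -0.7]
grip_width: 0.88
time_s: 25.53
eef_pos: [655.7, 7.0, 189.5]
ee_rot: [-0.706, 0.706, 0.04, -0.037]
force: [-0.5, 0.4, -1.1]
grip_width: 0.937
25.58 [654.9   7.1 187.2] F [-0.2 -0.  -1. ] g 79.9 jaw yaw 96.2 tooly [ 0.001 -0.    -1.   ] j6 [-0.17 -1.85]
delta tx,ty,tz total [-107.9    0.   352.7]
rotvec [0.0002 0.     0.0006]  delta after turning [-1.079e+02  2.000e-01  3.527e+02]
[277.3030202  179.33814388] [277.38245327 214.21087872]
```

View pics/w20.png

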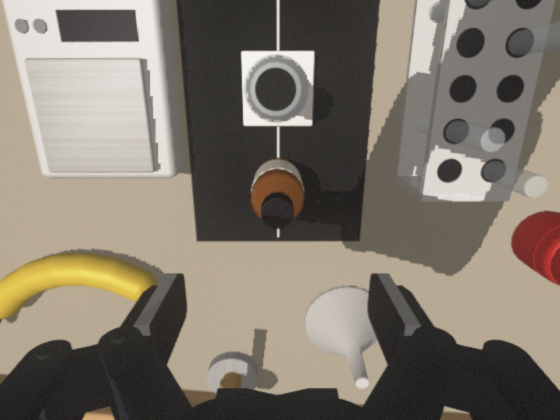

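View pics/s20.png

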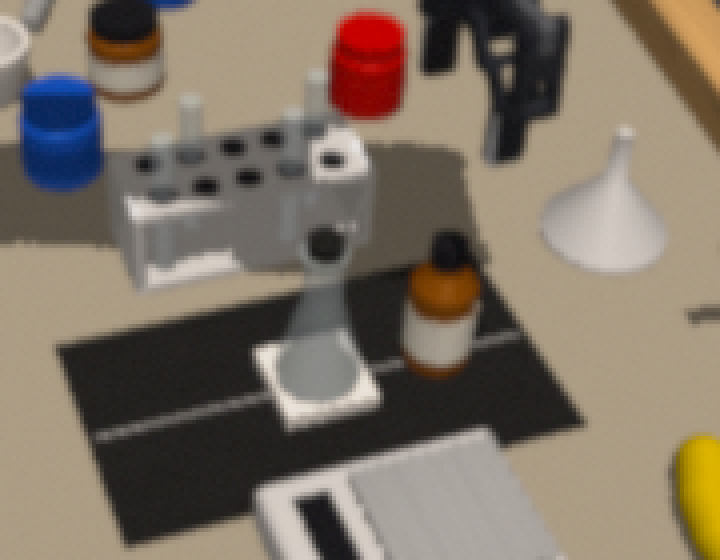

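```bash
python3 -m handwheel '[{"grip":80,"tx":-10.8,"ty":0,"tz":35.3,"wx":0,"wy":0,"wz":0},{"grip":80,"tx":-10.8,"ty":0,"tz":35.3,"wx":0,"wy":0,"wz":0},{"grip":80,"tx":-10.8,"ty":0,"tz":35.3,"wx":0,"wy":0,"wz":0},{"grip":80,"tx":-10.8,"ty":0,"tz":35.3,"wx":0,"wy":0,"wz":0},{"grip":80,"tx":-10.8,"ty":0,"tz":35.3,"wx":0,"wy":0,"wz":0},{"grip":80,"tx":-10.8,"ty":0,"tz":35.3,"wx":0,"wy":0,"wz":0},{"grip":80,"tx":-10.8,"ty":0,"tz":35.3,"wx":0,"wy":0,"wz":0},{"grip":85,"tx":-10.8,"ty":0,"tz":35.3,"wx":0,"wy":0,"wz":0},{"grip":85,"tx":-10.8,"ty":0,"tz":35.3,"wx":0,"wy":0,"wz":0},{"grip":85,"tx":-10.8,"ty":0,"tz":35,"wx":0,"wy":0,"wz":0}]'
python3 -m handwheel '[{"grip":85,"tx":0,"ty":0,"tz":0,"wx":0,"wy":0,"wz":0},{"grip":85,"tx":0,"ty":0,"tz":0,"wx":0,"wy":0,"wz":0},{"grip":85,"tx":0,"ty":0,"tz":0,"wx":0,"wy":0,"wz":0}]'
python3 - <<'E'
from meas import *
c=eyes.capture('wrist');cv2.imwrite('pics/w21.png',c['pixels'][:,:,::-1]);go((509.5,346,30),96.2)
print(proj(c,(509.5,346,66)))
im=c['pixels'].astype(int)
k,ce,s=pick(cv2.morphologyEx((im.max(2)<60).astype(np.uint8),cv2.MORPH_OPEN,np.ones((3,3))),proj(c,(509.5,346,66)));print(ce,s,ray(c,ce,66))
c=eyes.capture('top');im=c['pixels'].astype(int);crop(c,220,130,390,270,4,'pics/t21.png')
k,ce,s=pick(im.max(2)<50,proj(c,(655,8,102)));print("cap",s,ray(c,ce,102))
k,ce,s=pick(im.max(2)<50,proj(c,(573,-1,128)));print("stop",s,ray(c,ce,128))
E
```

```text
time_s: 26.47
eef_pos: [508.0, 347.3, 185.2]
ee_rot: [-0.706, 0.706, 0.037, -0.039]
force: [0.2, -0.1, -0.5]
grip_width: 0.996
time_s: 26.72
eef_pos: [509.4, 345.5, 185.6]
ee_rot: [-0.706, 0.706, 0.038, -0.039]
force: [0.2, 0.6, 0.5]
grip_width: 0.993
26.77 [509.8 345.  185.8] F [ 0.7 -0.7 -0.5] g 85.1 jaw yaw 96.1 tooly [-0.001 -0.001 -1.   ] j6 [ 0.41 -1.27]
delta tx,ty,tz total [1.000e-01 1.558e+02 1.100e+00]
rotvec [ 0.0008 -0.001  -0.0014]  delta after turning [ -0.2 155.8   1. ]
[276.5706337  202.09797584]
[278.17655875 197.58243405] [ 245  165   67   65 3336] [505.63814117 346.8547388   66.        ]
cap [296 170   8   8  55] [655.1645895    8.44191223 102.        ]
stop [301 199   7   7  41] [574.07062022  -1.83031638 128.        ]
```

View pics/w21.png

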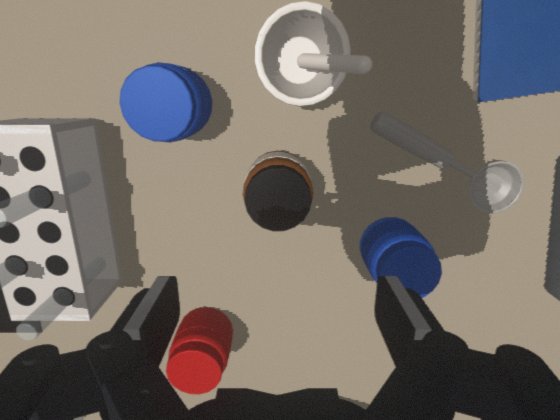

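View pics/t21.png

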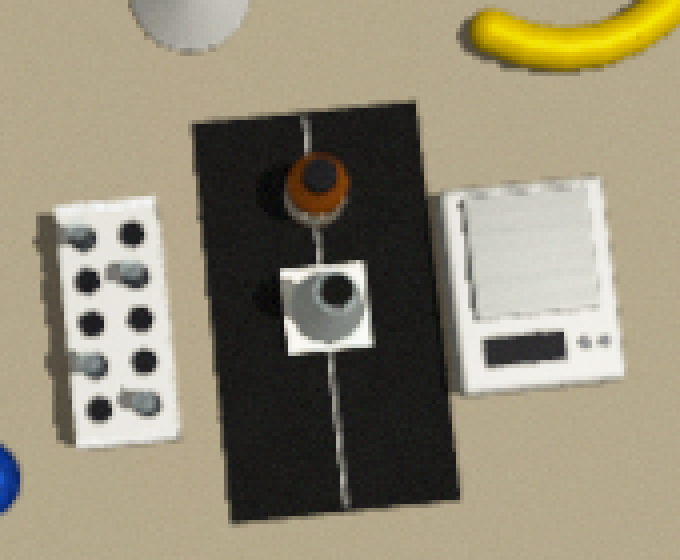

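```bash
python3 -m handwheel '[{"grip":85,"tx":-0.6,"ty":25,"tz":1.3,"wx":0,"wy":0,"wz":0},{"grip":85,"tx":0,"ty":38,"tz":0,"wx":0,"wy":0,"wz":0},{"grip":85,"tx":0,"ty":38,"tz":0,"wx":0,"wy":0,"wz":0},{"grip":85,"tx":0,"ty":35,"tz":0,"wx":0,"wy":0,"wz":0},{"grip":85,"tx":0,"ty":25,"tz":0,"wx":0,"wy":0,"wz":0},{"grip":85,"tx":0,"ty":12,"tz":0,"wx":0,"wy":0,"wz":0},{"grip":80,"tx":0,"ty":4,"tz":0,"wx":0,"wy":0,"wz":0},{"grip":75,"tx":0,"ty":0,"tz":0,"wx":0,"wy":0,"wz":0},{"grip":70,"tx":0,"ty":0,"tz":0,"wx":0,"wy":0,"wz":0},{"grip":70,"tx":0,"ty":0,"tz":0,"wx":0,"wy":0,"wz":0}]'
python3 - <<'E'
from meas import *
c=eyes.capture('wrist');cv2.imwrite('pics/w22.png',c['pixels'][:,:,::-1]);st()
E
```

```text
time_s: 27.65
eef_pos: [509.8, 347.5, 11.6]
ee_rot: [0.706, -0.706, -0.039, 0.037]
force: [-0.5, -0.6, 0.3]
grip_width: 0.815
27.7 [509.7 347.5  11.4] F [-0.7  0.  -0.7] g 70.0 jaw yaw 96.2 tooly [ 0.003  0.001 -1.   ] j6 [ 0.41 -1.27]
```

View pics/w22.png

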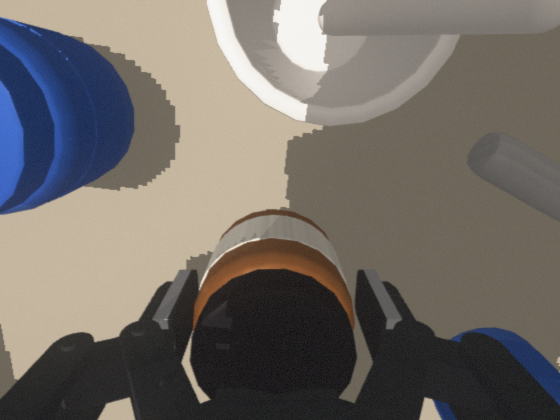

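```bash
python3 -m handwheel '[{"grip":66,"tx":-0.5,"ty":2.5,"tz":-0.3,"wx":0,"wy":0,"wz":0},{"grip":63,"tx":0,"ty":0,"tz":0,"wx":0,"wy":0,"wz":0},{"grip":59,"tx":0,"ty":0,"tz":0,"wx":0,"wy":0,"wz":0},{"grip":54,"tx":0,"ty":0,"tz":0,"wx":0,"wy":0,"wz":0},{"grip":54,"tx":0,"ty":0,"tz":0,"wx":0,"wy":0,"wz":0},{"grip":54,"tx":0,"ty":0,"tz":0,"wx":0,"wy":0,"wz":0}]' 50
python3 -m handwheel '[{"grip":54,"tx":0,"ty":-4,"tz":0,"wx":0,"wy":0,"wz":0},{"grip":54,"tx":0,"ty":-15,"tz":0,"wx":0,"wy":0,"wz":0},{"grip":54,"tx":0,"ty":-30,"tz":0,"wx":0,"wy":0,"wz":0},{"grip":54,"tx":0,"ty":-35,"tz":0,"wx":0,"wy":0,"wz":0},{"grip":54,"tx":0,"ty":-35,"tz":0,"wx":0,"wy":0,"wz":0},{"grip":54,"tx":0,"ty":-30,"tz":0,"wx":0,"wy":0,"wz":0},{"grip":54,"tx":0,"ty":-15,"tz":0,"wx":0,"wy":0,"wz":0},{"grip":54,"tx":0,"ty":0,"tz":0,"wx":0,"wy":0,"wz":0},{"grip":54,"tx":0,"ty":0,"tz":0,"wx":0,"wy":0,"wz":0}]'
python3 - <<'E'
from meas import *
c=eyes.capture('wrist');cv2.imwrite('pics/w23.png',c['pixels'][:,:,::-1]);go((483,-10.8,175),96.2)
E
```

```text
time_s: 28.2
eef_pos: [508.4, 346.9, 7.8]
ee_rot: [-0.706, 0.706, 0.038, -0.038]
force: [-2.6, -1.8, 6.2]
grip_width: 0.69
time_s: 28.95
eef_pos: [508.2, 346.9, 170.9]
ee_rot: [0.706, -0.706, -0.038, 0.038]
force: [-0.5, -0.6, -3.1]
grip_width: 0.69
29.0 [507.7 346.6 169.6] F [-1.1  0.5 -3.1] g 59.3 jaw yaw 96.2 tooly [-0.002 -0.001 -1.   ] j6 [ 0.41 -1.27]
delta tx,ty,tz total [ -63.2   -5.  -352.7]
rotvec [ 0.0007 -0.     -0.0023]  delta after turning [ -63.2   -5.4 -352.7]
```

View pics/w23.png

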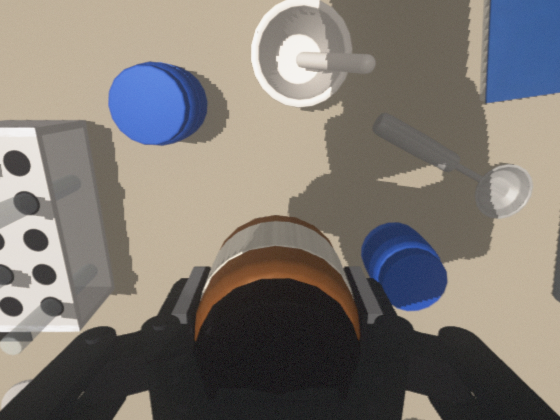

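```bash
python3 -m handwheel '[{"grip":54,"tx":-4,"ty":0,"tz":-20,"wx":0,"wy":0,"wz":0},{"grip":54,"tx":-6.2,"ty":0,"tz":-35,"wx":0,"wy":0,"wz":0},{"grip":54,"tx":-6.7,"ty":0,"tz":-37.5,"wx":0,"wy":0,"wz":0},{"grip":54,"tx":-6.7,"ty":0,"tz":-37.5,"wx":0,"wy":0,"wz":0},{"grip":54,"tx":-6.7,"ty":0,"tz":-37.5,"wx":0,"wy":0,"wz":0},{"grip":54,"tx":-6.7,"ty":0,"tz":-37.5,"wx":0,"wy":0,"wz":0},{"grip":54,"tx":-6.7,"ty":0,"tz":-37.5,"wx":0,"wy":0,"wz":0},{"grip":54,"tx":-6.7,"ty":0,"tz":-37.5,"wx":0,"wy":0,"wz":0},{"grip":54,"tx":-6.7,"ty":0,"tz":-37.5,"wx":0,"wy":0,"wz":0},{"grip":54,"tx":-4,"ty":0,"tz":-25,"wx":0,"wy":0,"wz":0}]'
python3 -m handwheel '[{"grip":54,"tx":-2.1,"ty":0,"tz":-10.2,"wx":0,"wy":0,"wz":0},{"grip":54,"tx":0,"ty":0,"tz":0,"wx":0,"wy":0,"wz":0},{"grip":54,"tx":0,"ty":0,"tz":0,"wx":0,"wy":0,"wz":0},{"grip":54,"tx":0,"ty":0,"tz":0,"wx":0,"wy":0,"wz":0}]'
python3 - <<'E'
from meas import *
c=eyes.capture('wrist');cv2.imwrite('pics/w24.png',c['pixels'][:,:,::-1]);go((483,-10.5,10),96.2)
E
```

```text
time_s: 29.83
eef_pos: [483.2, -2.8, 169.4]
ee_rot: [0.706, -0.706, -0.037, 0.039]
force: [0.0, 0.1, -2.9]
grip_width: 0.686
time_s: 30.17
eef_pos: [483.4, -9.3, 170.6]
ee_rot: [0.706, -0.706, -0.038, 0.039]
force: [-0.1, 0.1, -2.5]
grip_width: 0.684
30.22 [483.4  -9.2 170.7] F [-0.8  0.3 -1.9] g 58.7 jaw yaw 96.3 tooly [-0.001  0.001 -1.   ] j6 [-0.26 -1.94]
delta tx,ty,tz total [ -0.4 160.7  -1.3]
rotvec [-0.0006  0.0016 -0.0009]  delta after turning [ -0.6 160.7  -1.2]
```

View pics/w24.png

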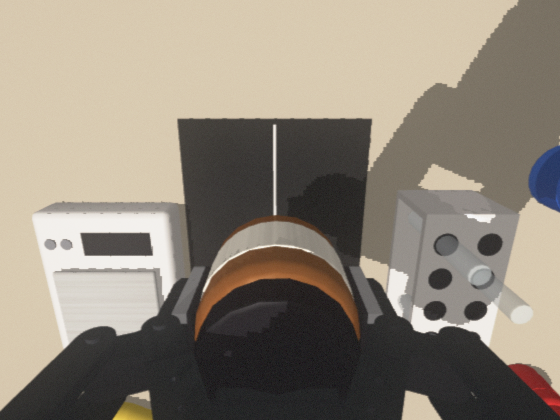

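```bash
python3 -m handwheel '[{"grip":54,"tx":-0.8,"ty":20,"tz":-1.2,"wx":0,"wy":0,"wz":0},{"grip":54,"tx":0,"ty":30,"tz":0,"wx":0,"wy":0,"wz":0},{"grip":54,"tx":0,"ty":30,"tz":0,"wx":0,"wy":0,"wz":0},{"grip":54,"tx":0,"ty":30,"tz":0,"wx":0,"wy":0,"wz":0},{"grip":54,"tx":0,"ty":25,"tz":0,"wx":0,"wy":0,"wz":0},{"grip":54,"tx":0,"ty":12,"tz":0,"wx":0,"wy":0,"wz":0},{"grip":54,"tx":0,"ty":5,"tz":0,"wx":0,"wy":0,"wz":0},{"grip":54,"tx":0,"ty":0,"tz":0,"wx":0,"wy":0,"wz":0},{"grip":54,"tx":0,"ty":0,"tz":0,"wx":0,"wy":0,"wz":0}]'
python3 - <<'E'
from meas import *
c=eyes.capture('wrist');cv2.imwrite('pics/w25.png',c['pixels'][:,:,::-1]);go((482.4,-10.7,10),96.2)
c=eyes.capture('side');crop(c,210,150,390,290,4,'pics/s25.png')
E
```

```text
time_s: 30.97
eef_pos: [483.4, -11.4, 19.8]
ee_rot: [-0.706, 0.706, 0.039, -0.038]
force: [0.8, 0.1, -2.1]
grip_width: 0.688
31.02 [483.6 -11.6  20.1] F [ 1.   0.1 -1.1] g 59.4 jaw yaw 96.2 tooly [ 0.002 -0.    -1.   ] j6 [-0.27 -1.95]
delta tx,ty,tz total [-1.1 10.1  1. ]
rotvec [0.0006 0.0007 0.0017]  delta after turning [-1.1 10.1  1. ]
```

View pics/w25.png

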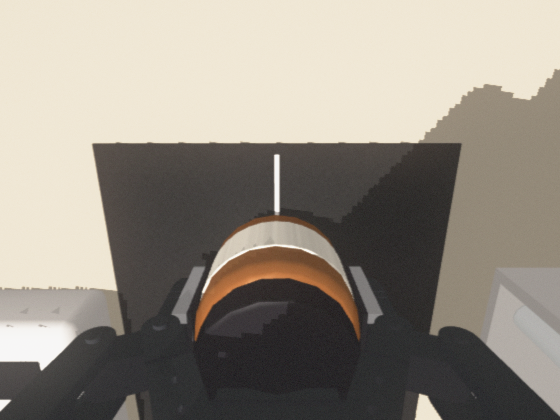

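View pics/s25.png

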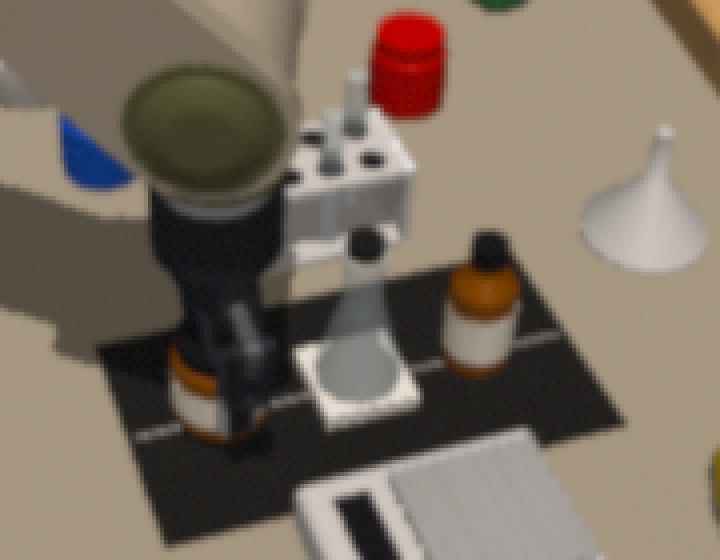

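```bash
python3 -m handwheel '[{"grip":54,"tx":-0.6,"ty":4,"tz":0.2,"wx":0,"wy":0,"wz":0},{"grip":54,"tx":0,"ty":2,"tz":0,"wx":0,"wy":0,"wz":0},{"grip":54,"tx":0,"ty":1,"tz":0,"wx":0,"wy":0,"wz":0},{"grip":54,"tx":0,"ty":0,"tz":0,"wx":0,"wy":0,"wz":0}]'
python3 -m handwheel '[{"grip":54,"tx":0,"ty":1,"tz":0,"wx":0,"wy":0,"wz":0},{"grip":54,"tx":0,"ty":0,"tz":0,"wx":0,"wy":0,"wz":0}]'
python3 -m handwheel '[{"grip":54,"tx":0,"ty":0.7,"tz":0,"wx":0,"wy":0,"wz":0},{"grip":54,"tx":0,"ty":0,"tz":0,"wx":0,"wy":0,"wz":0}]'
```

```text
time_s: 31.4
eef_pos: [482.2, -11.7, 12.1]
ee_rot: [0.706, -0.706, -0.038, 0.038]
force: [0.0, 0.1, -1.5]
grip_width: 0.69
time_s: 31.57
eef_pos: [482.3, -11.7, 11.1]
ee_rot: [0.706, -0.706, -0.038, 0.038]
force: [-0.3, 0.5, -2.5]
grip_width: 0.696
time_s: 31.73
eef_pos: [482.3, -11.7, 10.4]
ee_rot: [0.706, -0.706, -0.038, 0.038]
force: [0.7, 0.4, -1.6]
grip_width: 0.692
```

```bash
python3 -m handwheel '[{"grip":54,"tx":0,"ty":0.6,"tz":0.4,"wx":0,"wy":0,"wz":0},{"grip":54,"tx":0,"ty":0,"tz":0,"wx":0,"wy":0,"wz":0}]'
python3 -m handwheel '[{"grip":54,"tx":0,"ty":0.5,"tz":0,"wx":0,"wy":0,"wz":0},{"grip":54,"tx":0,"ty":0,"tz":0,"wx":0,"wy":0,"wz":0}]'
```

```text
time_s: 31.9
eef_pos: [482.3, -11.3, 9.9]
ee_rot: [-0.706, 0.706, 0.038, -0.038]
force: [-0.2, -0.6, -2.2]
grip_width: 0.689
time_s: 32.07
eef_pos: [482.3, -11.3, 9.8]
ee_rot: [-0.706, 0.706, 0.038, -0.038]
force: [-2.1, -0.7, 4.1]
grip_width: 0.688
```

```bash
python3 -m handwheel '[{"grip":60,"tx":0,"ty":0,"tz":0,"wx":0,"wy":0,"wz":0},{"grip":63,"tx":0,"ty":0,"tz":0,"wx":0,"wy":0,"wz":0},{"grip":68,"tx":0,"ty":0,"tz":0,"wx":0,"wy":0,"wz":0},{"grip":75,"tx":0,"ty":0,"tz":0,"wx":0,"wy":0,"wz":0},{"grip":80,"tx":0,"ty":0,"tz":0,"wx":0,"wy":0,"wz":0},{"grip":80,"tx":0,"ty":0,"tz":0,"wx":0,"wy":0,"wz":0}]'
python3 -m handwheel '[{"grip":80,"tx":0,"ty":-10,"tz":0,"wx":0,"wy":0,"wz":0},{"grip":80,"tx":0,"ty":-30,"tz":0,"wx":0,"wy":0,"wz":0},{"grip":80,"tx":0,"ty":-38,"tz":0,"wx":0,"wy":0,"wz":0},{"grip":80,"tx":0,"ty":-38,"tz":0,"wx":0,"wy":0,"wz":0},{"grip":80,"tx":0,"ty":-34,"tz":0,"wx":0,"wy":0,"wz":0},{"grip":80,"tx":0,"ty":0,"tz":0,"wx":0,"wy":0,"wz":0},{"grip":80,"tx":0,"ty":0,"tz":0,"wx":0,"wy":0,"wz":0}]'
python3 - <<'E'
from meas import *
go((508.1,-363.8,160),96.2)
E
```

```text
time_s: 32.57
eef_pos: [482.3, -11.3, 9.4]
ee_rot: [-0.706, 0.706, 0.038, -0.038]
force: [0.9, -0.1, -0.3]
grip_width: 0.94
time_s: 33.15
eef_pos: [482.9, -11.4, 161.4]
ee_rot: [-0.706, 0.707, 0.04, -0.037]
force: [-0.2, 0.3, -1.1]
grip_width: 0.938
33.15 [482.9 -11.4 161.4] F [-0.2  0.3 -1.1] g 80.1 jaw yaw 96.2 tooly [ 0.004 -0.001 -1.   ] j6 [-0.27 -1.95]
delta tx,ty,tz total [ -13.     1.9 -353. ]
rotvec [0.0015 0.0001 0.0038]  delta after turning [ -13.     1.4 -353. ]
```

```bash
python3 -m handwheel '[{"grip":80,"tx":-1.3,"ty":0,"tz":-35.3,"wx":0,"wy":0,"wz":0},{"grip":80,"tx":-1.3,"ty":0,"tz":-35.3,"wx":0,"wy":0,"wz":0},{"grip":80,"tx":-1.3,"ty":0,"tz":-35.3,"wx":0,"wy":0,"wz":0},{"grip":80,"tx":-1.3,"ty":0,"tz":-35.3,"wx":0,"wy":0,"wz":0},{"grip":80,"tx":-1.3,"ty":0,"tz":-35.3,"wx":0,"wy":0,"wz":0},{"grip":80,"tx":-1.3,"ty":0,"tz":-35.3,"wx":0,"wy":0,"wz":0},{"grip":80,"tx":-1.3,"ty":0,"tz":-35.3,"wx":0,"wy":0,"wz":0},{"grip":80,"tx":-1.3,"ty":0,"tz":-35.3,"wx":0,"wy":0,"wz":0},{"grip":80,"tx":-1.3,"ty":0,"tz":-35.3,"wx":0,"wy":0,"wz":0},{"grip":80,"tx":-1.3,"ty":0,"tz":-35.3,"wx":0,"wy":0,"wz":0}]'
python3 -m handwheel '[{"grip":80,"tx":0,"ty":0,"tz":0,"wx":0,"wy":0,"wz":0},{"grip":80,"tx":0,"ty":0,"tz":0,"wx":0,"wy":0,"wz":0},{"grip":80,"tx":0,"ty":0,"tz":0,"wx":0,"wy":0,"wz":0}]'
python3 - <<'E'
from meas import *
c=eyes.capture('wrist');cv2.imwrite('pics/w26.png',c['pixels'][:,:,::-1]);go((508.1,-363.8,6),96.2)
print(proj(c,(508.1,-363.8,44)))
c=eyes.capture('top');im=c['pixels'].astype(int);crop(c,220,130,390,270,4,'pics/t26.png')
for n,p in (("cap",(655,8,102)),("stop",(573,-1,128)),("lid",(482.4,-11,68))):
    k,ce,s=pick(im.max(2)<40,proj(c,p));print(n,s,ray(c,ce,p[2]))
E
```

```text
time_s: 33.98
eef_pos: [506.7, -364.9, 157.7]
ee_rot: [0.707, -0.705, -0.037, 0.039]
force: [1.3, -0.1, 0.7]
grip_width: 0.94
time_s: 34.23
eef_pos: [507.1, -362.8, 158.1]
ee_rot: [0.707, -0.705, -0.038, 0.039]
force: [0.5, -1.2, -0.1]
grip_width: 0.942
34.28 [ 507.3 -362.5  158.6] F [ 0.7  0.4 -0.1] g 80.0 jaw yaw 96.2 tooly [-0.001  0.002 -1.   ] j6 [-0.81 -2.49]
delta tx,ty,tz total [  0.8 152.6  -1.7]
rotvec [-0.0016  0.0007 -0.0011]  delta after turning [  0.7 152.6  -1.4]
[274.02537267 205.04835316]
cap [296 170   7   8  33] [655.03781838   9.51742511 102.        ]
stop [301 199   7   7  39] [573.7317336   -2.13702292 128.        ]
lid [ 269  156   66  104 4312] [566.26944283   2.9890499   68.        ]
```

View pics/w26.png

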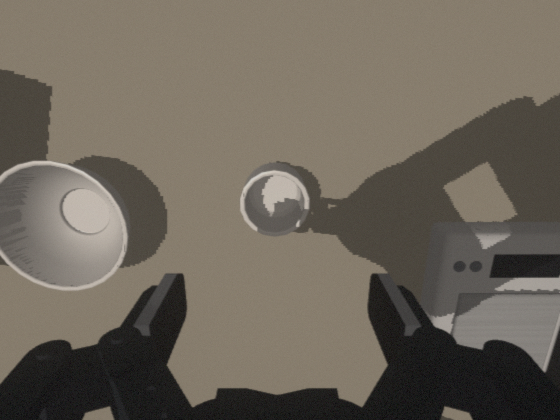

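View pics/t26.png

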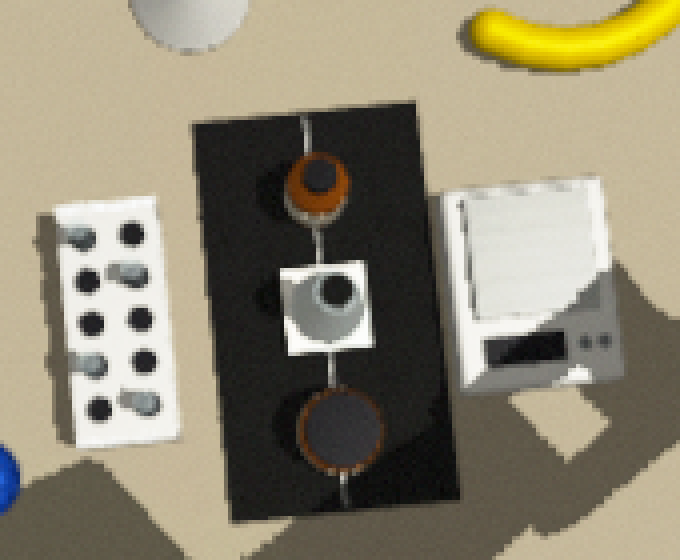

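```bash
python3 -m handwheel '[{"grip":85,"tx":0.2,"ty":25,"tz":-0.9,"wx":0,"wy":0,"wz":0},{"grip":85,"tx":0,"ty":35,"tz":0,"wx":0,"wy":0,"wz":0},{"grip":85,"tx":0,"ty":35,"tz":0,"wx":0,"wy":0,"wz":0},{"grip":85,"tx":0,"ty":30,"tz":0,"wx":0,"wy":0,"wz":0},{"grip":80,"tx":0,"ty":18,"tz":0,"wx":0,"wy":0,"wz":0},{"grip":75,"tx":0,"ty":8,"tz":0,"wx":0,"wy":0,"wz":0},{"grip":70,"tx":0,"ty":2,"tz":0,"wx":0,"wy":0,"wz":0},{"grip":66,"tx":0,"ty":0,"tz":0,"wx":0,"wy":0,"wz":0},{"grip":64,"tx":0,"ty":0,"tz":0,"wx":0,"wy":0,"wz":0},{"grip":64,"tx":0,"ty":0,"tz":0,"wx":0,"wy":0,"wz":0}]'
python3 - <<'E'
from meas import *
c=eyes.capture('wrist');cv2.imwrite('pics/w27.png',c['pixels'][:,:,::-1]);st()
E
```

```text
time_s: 35.17
eef_pos: [508.4, -365.0, 8.0]
ee_rot: [-0.705, 0.707, 0.039, -0.038]
force: [1.0, -0.1, -0.4]
grip_width: 0.751
35.22 [ 508.3 -364.9    7.8] F [-0.4  0.1 -0.4] g 63.9 jaw yaw 96.2 tooly [ 0.002 -0.002 -1.   ] j6 [-0.81 -2.49]
```

View pics/w27.png

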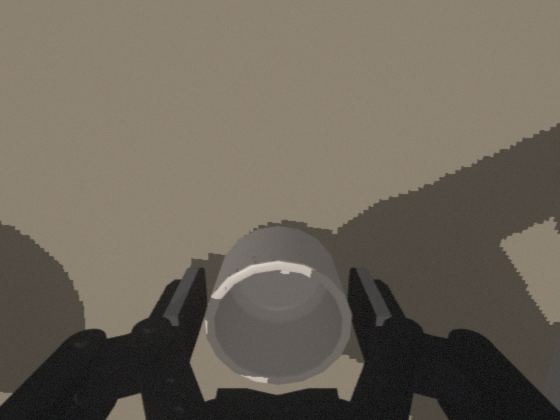

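```bash
python3 -m handwheel '[{"grip":60,"tx":-0.3,"ty":1.5,"tz":0.4,"wx":0,"wy":0,"wz":0},{"grip":57,"tx":0,"ty":0,"tz":0,"wx":0,"wy":0,"wz":0},{"grip":54,"tx":0,"ty":0,"tz":0,"wx":0,"wy":0,"wz":0},{"grip":49,"tx":0,"ty":0,"tz":0,"wx":0,"wy":0,"wz":0},{"grip":49,"tx":0,"ty":0,"tz":0,"wx":0,"wy":0,"wz":0},{"grip":49,"tx":0,"ty":0,"tz":0,"wx":0,"wy":0,"wz":0}]' 35
python3 -m handwheel '[{"grip":49,"tx":0,"ty":-4,"tz":0,"wx":0,"wy":0,"wz":0},{"grip":49,"tx":0,"ty":-15,"tz":0,"wx":0,"wy":0,"wz":0},{"grip":49,"tx":0,"ty":-30,"tz":0,"wx":0,"wy":0,"wz":0},{"grip":49,"tx":0,"ty":-35,"tz":0,"wx":0,"wy":0,"wz":0},{"grip":49,"tx":0,"ty":-35,"tz":0,"wx":0,"wy":0,"wz":0},{"grip":49,"tx":0,"ty":-20,"tz":0,"wx":0,"wy":0,"wz":0},{"grip":49,"tx":0,"ty":-10,"tz":0,"wx":0,"wy":0,"wz":0},{"grip":49,"tx":0,"ty":0,"tz":0,"wx":0,"wy":0,"wz":0},{"grip":49,"tx":0,"ty":0,"tz":0,"wx":0,"wy":0,"wz":0}]'
python3 - <<'E'
from meas import *
c=eyes.capture('wrist');cv2.imwrite('pics/w28.png',c['pixels'][:,:,::-1]);go((611.6,-147.8,155),96.2)
E
```

```text
time_s: 35.72
eef_pos: [507.4, -364.2, 5.4]
ee_rot: [-0.706, 0.706, 0.038, -0.038]
force: [-1.4, 1.5, 5.3]
grip_width: 0.63
time_s: 36.47
eef_pos: [507.1, -363.9, 152.7]
ee_rot: [0.706, -0.706, -0.038, 0.039]
force: [0.0, -0.1, -0.1]
grip_width: 0.63
36.52 [ 506.9 -363.7  151.9] F [ 0.3 -0.5 -1. ] g 53.9 jaw yaw 96.2 tooly [-0.002  0.002 -1.   ] j6 [-0.81 -2.49]
delta tx,ty,tz total [127.4  -2.8 203.3]
rotvec [-0.0024 -0.0001 -0.0019]  delta after turning [127.4  -3.1 203.3]
```

View pics/w28.png

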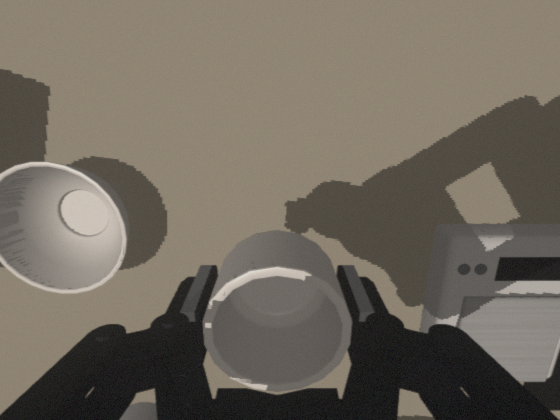

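```bash
python3 -m handwheel '[{"grip":49,"tx":10,"ty":0,"tz":16,"wx":0,"wy":0,"wz":0},{"grip":49,"tx":16,"ty":0,"tz":25.5,"wx":0,"wy":0,"wz":0},{"grip":49,"tx":19,"ty":0,"tz":30,"wx":0,"wy":0,"wz":0},{"grip":49,"tx":19,"ty":0,"tz":30,"wx":0,"wy":0,"wz":0},{"grip":49,"tx":19,"ty":0,"tz":30,"wx":0,"wy":0,"wz":0},{"grip":49,"tx":19,"ty":0,"tz":30,"wx":0,"wy":0,"wz":0},{"grip":49,"tx":16,"ty":0,"tz":25.5,"wx":0,"wy":0,"wz":0},{"grip":49,"tx":9.4,"ty":0,"tz":16.3,"wx":0,"wy":0,"wz":0},{"grip":49,"tx":0,"ty":0,"tz":0,"wx":0,"wy":0,"wz":0},{"grip":49,"tx":0,"ty":0,"tz":0,"wx":0,"wy":0,"wz":0}]'
python3 -m handwheel '[{"grip":49,"tx":0,"ty":0,"tz":0,"wx":0,"wy":0,"wz":0}]'
python3 - <<'E'
from meas import *
c=eyes.capture('wrist');cv2.imwrite('pics/w29.png',c['pixels'][:,:,::-1]);go((611.3,-147.8,51),96.2)
c=eyes.capture('side');crop(c,270,200,390,330,5,'pics/s29.png')
a=np.radians(6.2);u=np.array([np.cos(a),np.sin(a),0]);v=np.array([-u[1],u[0],0])
for i,j in ((-1,-1),(-1,1),(1,1),(1,-1)): print((proj(c,np.array([611.3,-147.8,45])+45*i*u+45*j*v)-[270,200])*5)
E
```

```text
time_s: 37.35
eef_pos: [611.7, -147.5, 152.0]
ee_rot: [0.706, -0.706, -0.038, 0.04]
force: [-0.4, -0.1, -0.2]
grip_width: 0.633
time_s: 37.43
eef_pos: [611.5, -148.9, 152.6]
ee_rot: [0.706, -0.706, -0.037, 0.039]
force: [-0.3, -0.5, -1.1]
grip_width: 0.629
37.48 [ 611.5 -149.3  152.9] F [ 0.8  0.7 -0.5] g 53.5 jaw yaw 96.1 tooly [-0.002  0.    -1.   ] j6 [-0.43 -2.1 ]
delta tx,ty,tz total [1.000e-01 1.019e+02 1.400e+00]
rotvec [-0.0006 -0.0012 -0.0015]  delta after turning [ -0.  101.9   1.5]
[262.7149589 493.8928605]
[184.17256105 336.60111502]
[362.73391729 289.79052699]
[452.42225388 439.35502231]
```

View pics/w29.png

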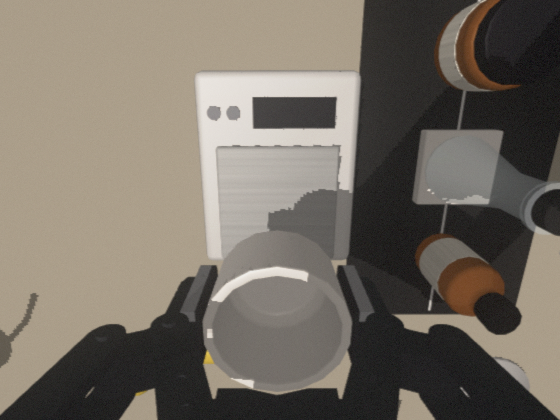

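View pics/s29.png

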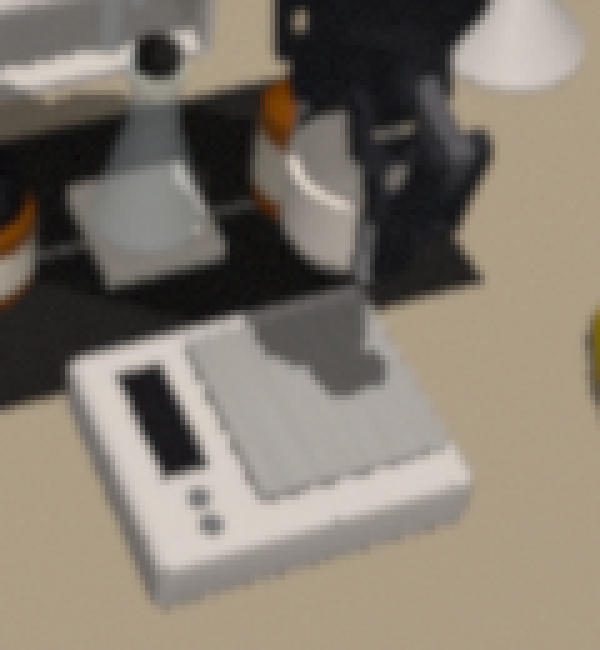

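```bash
python3 -m handwheel '[{"grip":49,"tx":0,"ty":20,"tz":1,"wx":0,"wy":0,"wz":0},{"grip":49,"tx":0,"ty":30,"tz":0,"wx":0,"wy":0,"wz":0},{"grip":49,"tx":0,"ty":25,"tz":0,"wx":0,"wy":0,"wz":0},{"grip":49,"tx":0,"ty":14,"tz":0,"wx":0,"wy":0,"wz":0},{"grip":49,"tx":0,"ty":6,"tz":0,"wx":0,"wy":0,"wz":0},{"grip":49,"tx":0,"ty":0,"tz":0,"wx":0,"wy":0,"wz":0},{"grip":49,"tx":0,"ty":0,"tz":0,"wx":0,"wy":0,"wz":0}]'
python3 -c "
from h import *
go((611.3,-147.8,51),96.2)
c=eyes.capture('side');crop(c,270,200,390,330,5,'pics/s30.png')"
```

```text
time_s: 38.12
eef_pos: [612.2, -148.0, 59.7]
ee_rot: [-0.706, 0.706, 0.038, -0.038]
force: [0.1, -0.2, 0.4]
grip_width: 0.631
38.12 [ 612.2 -148.    59.7] F [ 0.1 -0.2  0.4] g 53.8 jaw yaw 96.2 tooly [ 0.001 -0.    -1.   ] j6 [-0.42 -2.1 ]
delta tx,ty,tz total [-0.9  8.7  0.3]
rotvec [ 0.0006 -0.0007  0.0009]  delta after turning [-0.9  8.7  0.3]
```

View pics/s30.png

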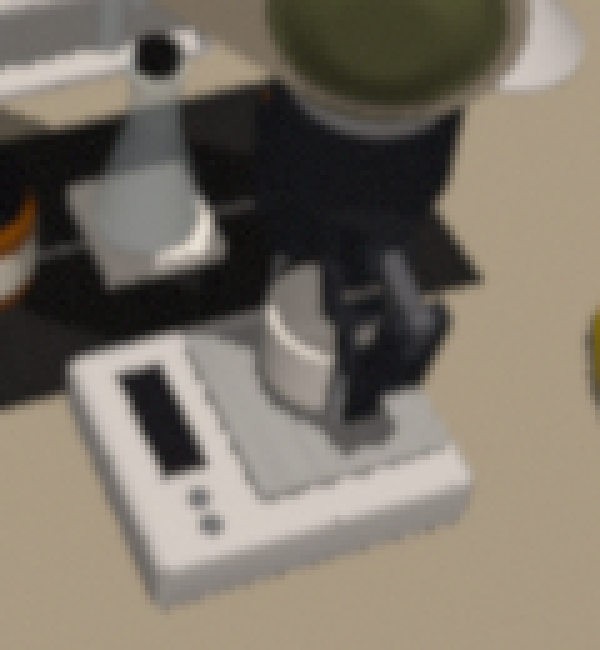

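```bash
python3 -m handwheel '[{"grip":49,"tx":-0.7,"ty":3,"tz":0.2,"wx":0,"wy":0,"wz":0},{"grip":49,"tx":0,"ty":2,"tz":0,"wx":0,"wy":0,"wz":0},{"grip":49,"tx":0,"ty":1,"tz":0,"wx":0,"wy":0,"wz":0},{"grip":49,"tx":0,"ty":0,"tz":0,"wx":0,"wy":0,"wz":0}]'
python3 -m handwheel '[{"grip":49,"tx":0,"ty":1,"tz":0,"wx":0,"wy":0,"wz":0},{"grip":49,"tx":0,"ty":0,"tz":0,"wx":0,"wy":0,"wz":0}]'
python3 -m handwheel '[{"grip":49,"tx":0,"ty":0.6,"tz":0,"wx":0,"wy":0,"wz":0},{"grip":49,"tx":0,"ty":0,"tz":0,"wx":0,"wy":0,"wz":0}]'
```

```text
time_s: 38.5
eef_pos: [611.2, -147.2, 52.9]
ee_rot: [0.706, -0.706, -0.038, 0.038]
force: [0.9, 0.8, -0.5]
grip_width: 0.627
time_s: 38.67
eef_pos: [611.3, -147.2, 51.9]
ee_rot: [-0.706, 0.706, 0.038, -0.038]
force: [0.6, -0.7, -1.4]
grip_width: 0.633
time_s: 38.83
eef_pos: [611.3, -147.2, 51.2]
ee_rot: [0.706, -0.706, -0.038, 0.038]
force: [0.6, 0.6, -1.0]
grip_width: 0.627
```

```bash
python3 -m handwheel '[{"grip":49,"tx":0,"ty":0.6,"tz":-0.3,"wx":0,"wy":0,"wz":0},{"grip":49,"tx":0,"ty":0,"tz":0,"wx":0,"wy":0,"wz":0}]'
python3 -m handwheel '[{"grip":49,"tx":0,"ty":0.5,"tz":0,"wx":0,"wy":0,"wz":0},{"grip":49,"tx":0,"ty":0,"tz":0,"wx":0,"wy":0,"wz":0}]'
```

```text
time_s: 39.0
eef_pos: [611.3, -147.5, 50.6]
ee_rot: [-0.706, 0.706, 0.038, -0.038]
force: [-0.4, -0.2, -0.7]
grip_width: 0.627
time_s: 39.17
eef_pos: [611.4, -147.5, 50.5]
ee_rot: [-0.706, 0.706, 0.038, -0.038]
force: [-0.9, 0.2, 2.0]
grip_width: 0.63
```

```bash
python3 -m handwheel '[{"grip":49,"tx":0,"ty":0.2,"tz":0,"wx":0,"wy":0,"wz":0},{"grip":54,"tx":0,"ty":0,"tz":0,"wx":0,"wy":0,"wz":0},{"grip":57,"tx":0,"ty":0,"tz":0,"wx":0,"wy":0,"wz":0},{"grip":63,"tx":0,"ty":0,"tz":0,"wx":0,"wy":0,"wz":0},{"grip":72,"tx":0,"ty":0,"tz":0,"wx":0,"wy":0,"wz":0},{"grip":80,"tx":0,"ty":0,"tz":0,"wx":0,"wy":0,"wz":0},{"grip":80,"tx":0,"ty":0,"tz":0,"wx":0,"wy":0,"wz":0}]'
python3 -m handwheel '[{"grip":80,"tx":0,"ty":-10,"tz":0,"wx":0,"wy":0,"wz":0},{"grip":80,"tx":0,"ty":-30,"tz":0,"wx":0,"wy":0,"wz":0},{"grip":80,"tx":0,"ty":-38,"tz":0,"wx":0,"wy":0,"wz":0},{"grip":80,"tx":0,"ty":-38,"tz":0,"wx":0,"wy":0,"wz":0},{"grip":80,"tx":0,"ty":-20,"tz":-30,"wx":0,"wy":0,"wz":0},{"grip":80,"tx":-10,"ty":0,"tz":-38,"wx":0,"wy":0,"wz":0},{"grip":80,"tx":-10,"ty":0,"tz":-38,"wx":0,"wy":0,"wz":0},{"grip":80,"tx":-10,"ty":0,"tz":-38,"wx":0,"wy":0,"wz":0},{"grip":80,"tx":-10,"ty":0,"tz":-38,"wx":0,"wy":0,"wz":0},{"grip":80,"tx":0,"ty":0,"tz":0,"wx":0,"wy":0,"wz":0}]'
python3 -m handwheel '[{"grip":80,"tx":0,"ty":0,"tz":0,"wx":0,"wy":0,"wz":0},{"grip":80,"tx":0,"ty":0,"tz":0,"wx":0,"wy":0,"wz":0}]'
python3 - <<'E'
from meas import *
st()
c=eyes.capture('top');cv2.imwrite('pics/t31.png',cv2.resize(np.ascontiguousarray(c['pixels'][130:270,220:390,::-1]),None,fx=4,fy=4,interpolation=cv2.INTER_CUBIC))
cv2.imwrite('pics/t31f.png',c['pixels'][:,:,::-1])
s=eyes.capture('side');cv2.imwrite('pics/s31.png',cv2.resize(np.ascontiguousarray(s['pixels'][170:330,210:390,::-1]),None,fx=4,fy=3.75,interpolation=cv2.INTER_CUBIC))
E
```

```text
time_s: 39.75
eef_pos: [611.3, -147.5, 49.9]
ee_rot: [0.706, -0.706, -0.038, 0.038]
force: [-0.1, -0.0, -0.2]
grip_width: 0.936
time_s: 40.58
eef_pos: [588.9, -339.5, 186.1]
ee_rot: [-0.705, 0.707, 0.036, -0.036]
force: [-0.7, -0.4, -1.3]
grip_width: 0.935
time_s: 40.75
eef_pos: [591.3, -332.4, 186.4]
ee_rot: [0.706, -0.706, -0.038, 0.038]
force: [0.3, -0.1, -0.1]
grip_width: 0.933
40.75 [ 591.3 -332.4  186.4] F [ 0.3 -0.1 -0.1] g 79.7 jaw yaw 96.2 tooly [ 0.  0. -1.] j6 [-0.68 -2.36]
```

View pics/t31.png

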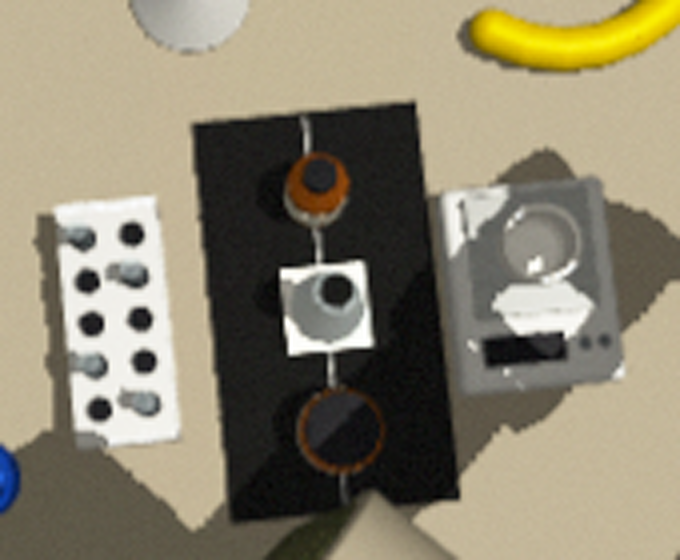

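View pics/s31.png

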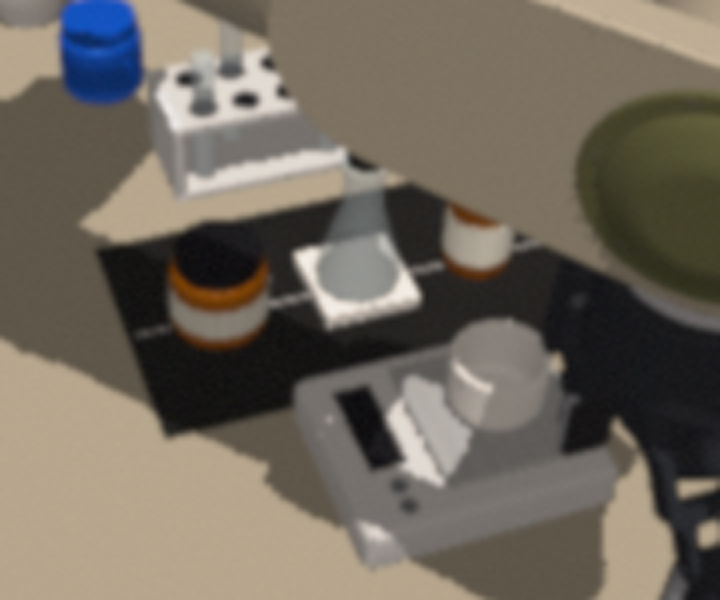

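View pics/t31f.png

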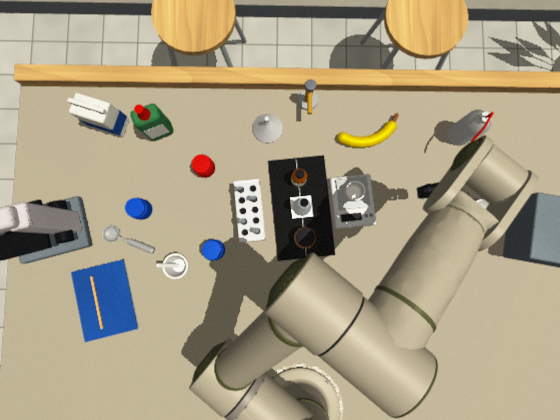

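```bash
python3 - <<'E'
from meas import *
c=eyes.capture('top')
print("crucible",ray(c,(355,190.8),89))
h=cv2.cvtColor(c['pixels'],cv2.COLOR_RGB2HSV)
b=(h[:,:,0]<16)&(h[:,:,1]>90)&(h[:,:,2]>50)
u,v=proj(c,(482.4,-11,51));v,u=int(v),int(u)
m=np.zeros_like(b);m[v-16:v+17,u-16:u+17]=b[v-16:v+17,u-16:u+17]
pts=np.argwhere(m)[:,::-1].astype(np.float32);e=cv2.fitEllipse(cv2.convexHull(pts));print(e,"jar",ray(c,e[0],50),"w",ray(c,(e[0][0]-e[1][0]/2,e[0][1]),50)-ray(c,(e[0][0]+e[1][0]/2,e[0][1]),50))
a=np.radians(6.2);U=np.array([np.cos(a),np.sin(a)]);
for n,p in (("jar",ray(c,e[0],50)),("tile",(572.8,-.8,0)),("cap",(655.1,8.4,0))):
    d=np.array(p[:2])-[573,-1];print(n,"along",(d@U).round(1),"across",(d[1]*U[0]-d[0]*U[1]).round(1))
s=eyes.capture('side')
for n,p in (("jar base",(482.4,-10.8,2)),("crucible base",(611.3,-147.6,45))): print(n,(proj(s,p)-[210,170])*[4,3.75])
E
```

```text
crucible [ 610.83789891 -145.62815368   89.        ]
((304.6800231933594, 237.23846435546875), (20.591156005859375, 21.474197387695312), 163.44525146484375) jar [483.175122    -9.39410397  50.        ] w [-0.36005753 58.16806505  0.        ]
jar along -90.2 across 1.4
tile along -0.2 across 0.2
cap along 82.6 across 0.5
jar base [219.4666376  314.42665005]
crucible base [492.04604512 402.33070922]
```

```bash
python3 -c "
from h import *
st();print(ctrl.finish_job())"
```

```text
40.95 [ 591.7 -331.6  186.4] F [-0.1  1.1 -0.7] g 79.9 jaw yaw 96.3 tooly [ 0. -0. -1.] j6 [-0.68 -2.36]
the job is handed in; nothing more can be done
None
```

The titration place is set out as asked. I placed the tile, flask, tall bottle, jar and crucible in that order and handed in at about 41 s, with the arm clear of everything. Each piece was lowered in small steps until the wrist force showed contact (highest reading about 15 N, for the tile), then released.

Last checks, in millimetres relative to the mat's centre and centre line:

| Piece | Where it stands | Offset found |
|---|---|---|
| Tile | mat centre, square to the mat | under 1 from centre |
| Flask | upright on the tile | about 1 from centre |
| Tall bottle | behind the tile, gap about 30 | about 0.5 across the centre line |
| Jar | in front of the tile, gap about 29 | up to 1.4 across the centre line |
| Crucible | on the balance pan | within about 2 of the middle |

- **Not moved:** the mortar with its pestle and the red and blue jars were never touched and look unmoved in the last top picture.
- **Disagreement:** before the grasps, the wrist camera put the bottle and jar about 4 mm nearer the robot than the top camera did. The wrist view partly took in the sides of the cap and lid. I went mainly by the top camera, and the arm's position and the final top and side pictures bore that out to about 1–2 mm, which is the limit of the calibration.

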